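# Cock, pin and load the puck launcher

## Task

Get the class robot's puck launcher ready: with the tamper, press its sprung orange plate squarely down until it bottoms out level and both nickel latches catch, then push the red safety pin fully home through the clevis from the side nearer the robot. Only once the pin is in, lay every yellow puck flat on the plate, side by side. Stand the tamper back upright in the middle of its mat, and leave the other parts on the shelf where they lie.

Things in the scene. Friction and masses are not known exactly. Their poses are not given: they have to be found in the camera images.
- launcher: Puck launcher, fixed: open square aluminium tray. Origin: centre of underside; x away from the robot at yaw 0 (yaw to 0.3 rad), z up. Walls 3 mm thick, 140 mm apart inside, rim 64 mm above the origin; corner posts 81 mm out; latches on the near and far walls reach 108 mm out in x; black servo outside the +y wall, 94 mm out, 50 mm high; clevis outside the -y wall.
- near_latch (a point): Nose of the nickel spring latch of the near (-x) wall; the far wall has its mirror image. The sloped bolt, 16 mm wide, juts 10 mm inwards to 60.5 mm from the launcher's centre, 38 to 50 mm above its origin. It gives way as the plate is pushed past, then snaps over the plate's edge.
- plate: Orange sprung launch plate, 138 x 138 x 6 mm. Origin: centre of its upper face; axes as the launcher's. Face 61 mm above the launcher's origin when up, 36 mm on its stops, about 38 mm when both latches hold it. About 3 N starts it; 10 N at the bottom, up to 14 N with the latches. On four corner springs, it can rock: pressed off centre it tilts and one latch misses (press again in the middle).
- ear_hole (a point): Centre of the 11 mm hole, along x, in the steel ear on the plate's -y side. The ear, 12 mm thick, passes out through a slot in the wall and moves with the plate between the clevis lugs; it is level with the clevis point when the latches hold the plate.
- clevis (a point): Middle of the clevis on the axis of its holes (along the launcher's x): 105 mm from the launcher's centre to -y, 35 mm above its origin, 32 mm out from the wall's face. Two dark lugs, 6 mm thick, 50 mm high, out to 121 mm from the centre, with 11 mm holes; outer faces 13.5 mm either side of this point in x. The pin goes in from the near side, towards the launcher's +x.
- tamper: The tamper: a flat round aluminium disc, 100 mm across and 10 mm thick, with an upright dark wooden handle, 26 mm across, up to 72 mm above the disc's underside. Origin at the centre of the disc's underside, z up along the handle. About 0.4 kg. Starts upright on the mat.
- mat: The tamper's black rubber mat with a round blue patch, fixed, 124 x 124 x 4 mm. Origin at the centre of its underside.
- pin: Loose safety pin, lying flat, 0.04 kg: steel shank 8 mm across, 46 mm long, tapered tip, on a red handle block. Origin on the shank's axis at the handle's front face (shoulder), 5 mm above the shelf; x along the shank to the tip, z up. Handle spans x -24 to 0, y -6 to 6, z -5 to 21 mm. Home when the shoulder meets the near lug; the handle may swing round once released.
- pin_tip (a point): The tip of the pin, on its axis, 46 mm from the shoulder; 32.5 mm beyond the clevis point in the launcher's x when the pin is home.
- puck1: A yellow plastic puck with a black band, 32 mm across, 24 mm high, lying flat; origin at its centre, z along its axis, either face up. About 0.028 kg. Three to five pucks are present; an absent one reads None.
- puck2: A yellow plastic puck with a black band, 32 mm across, 24 mm high, lying flat; origin at its centre, z along its axis, either face up. About 0.028 kg. Three to five pucks are present; an absent one reads None.
- puck3: A yellow plastic puck with a black band, 32 mm across, 24 mm high, lying flat; origin at its centre, z along its axis, either face up. About 0.028 kg. Three to five pucks are present; an absent one reads None.
- puck4: A yellow plastic puck with a black band, 32 mm across, 24 mm high, lying flat; origin at its centre, z along its axis, either face up. About 0.028 kg. Three to five pucks are present; an absent one reads None.
- puck5: A yellow plastic puck with a black band, 32 mm across, 24 mm high, lying flat; origin at its centre, z along its axis, either face up. About 0.028 kg. Three to five pucks are present; an absent one reads None.
- colour_sensor: Bystander: crimson colour sensor, 40 x 26 x 22 mm; origin at the centre of its underside.
- wheel_hub: Bystander: silver aluminium wheel hub, 48 mm across, 22 mm high; origin at the centre of its underside.
- bearing_block: Bystander: ivory nylon bearing block, 18 x 56 x 36 mm; origin at the centre of its underside.
- lever_switch: Bystander: blue steel lever switch, 42 x 16 x 38 mm; origin at the centre of its underside.
- gear_motor: Bystander: black and silver gear motor, 94 x 36 x 36 mm; origin under the joint of gearbox and motor.
- hex_driver: Bystander: green-handled screwdriver, 170 mm long, lying along its x.

How it is judged:
By the outcome, as a careful person would: the job done as asked, in the order asked, and still so for the second after the job is handed in, with the robot touching nothing.
Of puck1, puck2, puck3, puck4, puck5 only 3 to 5 are there at a start; the rules pass over those that are not, and their reading is None.
At some moment in a run one of puck1, puck2, puck3, puck4, puck5 may be knocked a few centimetres aside while the robot is not near it.
Once in a run the grip may slacken for a moment while it holds something.
It also fails if it takes over 210 s, if anything falls off the work surface, if the arm or the gripper's body presses on something with over 40 N, if the wrist force passes 120 N, or if a joint passes its speed limit or range.

## Robot

A 7-joint arm with a two-finger parallel gripper is mounted at the origin on the work surface. World frame = base frame: x ahead of the robot, y to its left, z up, the work surface at z = 0. Lengths are in m, angles in rad, forces in N, time in s.
With the tool pointing down it reaches from about 0.425 to 0.875 m from the base axis. Payload 8.4 kg.
Tool frame: the origin (TCP) lies at the very end of the fingers, on their centre line; the grasp point (between the pads) lies 19 mm behind it; z points along the fingers, y is the line along which they close (so a half turn about z gives the same grasp; the last joint's range is limited). The gripper opens to 87 mm and grips with 3 to 60 N. Pads are 19 mm wide; open, the fingers measure 117 mm over their backs; the gripper's body (75 mm by 190 mm) begins 51 mm behind the grasp point.
Start: joints at [-1.322, 0.333, 0.04, 1.465, -0.013, 1.343, -0.059], TCP at [0.222, 0.611, 0.223] pointing down, gripper open.
Joint ranges: [-2.58, 2.58], [-0.38, 2.09], [-1.3, 1.39], [0.25, 2.4], [-1.5, 4.64], [0.08, 2.09], [-2.65, 2.65]. Speed limits (rad/s): [2.22, 2.22, 2.79, 2.79, 3.14, 3.14, 3.14].

## Interface

Orientations are given as [roll, pitch, yaw] about the fixed x, y, z axes, in that order (R = Rz(yaw) Ry(pitch) Rx(roll)).
In Python, from station import arm, capture gives the robot as it stands. The module is installed in compiled form; this text tells all that it offers.
- The arm moves only by the tool send_rows, never from a script. Its argument "steps" is a list of rows, each a list of 7 numbers: the turn, a rotation vector about the world's x, y, z in a scale on which 1.0 is 180 degrees, then the shift along the world's x, y, z in parts of the range, where 1.0 means 1000 mm, then the finger opening in m, from 0 to 0.087. In form: [[rx, ry, rz, dx, dy, dz, gripper], ...]. A call has 1 to 10 rows; each row is the pose to reach, as a shift and turn from the pose commanded when the call began; what a row does not reach only later rows make up. A row lasts 1/12 s, in which the tool goes at most 41.7 mm and 7.16 degrees, less where a joint would pass 70% of its speed; a pose out of reach is approached as far as the arm can. Shift and turn numbers lie between -1 and 1, and a call with a number outside is refused. A call with a gripper value outside its range is refused whole. The fingers move at their own pace and stop on an object; "squeeze" is the grip in N (left out, the last holds). Time passes only in rows, so rows that repeat a pose let the fingers close. It gives the time, the measured TCP pose, the force, the opening and the grip force at its end, in the units of the state.
- arm.observe(): the state, without advancing time (a new reading comes with each control period).
- capture(name): name is "side" or "top" or "wrist"; returns a dict with "img" (480x640x3 uint8, red, green, blue), "depth" (480x640 float32, m along the optical axis (not along the pixel's ray), 0 where there is no reading), "K" (3x3 intrinsics, pixels), "R" (3x3) and "t" (3): a world point X has camera coordinates R X + t. Camera axes: x right, y down, z forward; pixel columns grow to the right and rows downward; lengths in m; the calibration is good to about 2 mm. A picture is of the moment at which its call begins.
- arm.job_done(): hands the job in; it is judged then, once.
The state is a dict: "clock": time; "q": joint angles; "dq": joint speeds; "joint_efforts": joint torques, N m; "ee_pos": TCP position; "orientation": TCP orientation; "wrist_force": force on the tool from outside, world axes, zero at the start; "ft_torque": the same for the moment, N m; "width": finger opening in m; "gripper_force": force on a finger pad.
Only numpy, scipy, OpenCV 4.12 (cv2) and the standard library are available. Lean on these libraries where they do the work, as an engineer would, in place of code of your own. Each camera call takes 0.05 s, during which the arm holds its last target. There are 200 camera calls.

## Working session

There is one attempt and no reset: what is moved stays moved. The work goes in short steps, Python scripts to look and compute and a tool call to move; the robot and the scene stay as the last step left them, time stands still between calls to the robot, and variables do not carry over. Pictures are saved under pics/ and viewed, at most 14 in all, crops included, and the job is handed in when it is done.

Besides the shell and the picture viewer there is one more tool, called after ">>>" as a command line: name --pt "numbers of a row" for each row, then --argument value for the rest. send_rows: Moves the arm, as the interface text tells. Its arguments: {"type":"object","properties":{"steps":{"type":"array","items":{"type":"array","items":{"type":"number"}}},"squeeze":{"type":"number"}},"required":["steps"]}

```bash
mkdir -p pics
cat > h.py <<'E'
import numpy as np, cv2
from station import arm, capture
def pts(c):
    d=c["depth"];v,u=np.mgrid[0:480,0:640];K=c["K"]
    P=np.stack([(u-K[0,2])/K[0,0]*d,(v-K[1,2])/K[1,1]*d,d],-1)
    W=(P-c["t"])@c["R"]; W[d==0]=np.nan
    return W
def save(c,n): cv2.imwrite(f"pics/{n}.png",c["img"][...,::-1])
def ray(c,u,v,z):
    r=c["R"].T@np.linalg.solve(c["K"],[u,v,1]); o=-c["R"].T@c["t"]
    return o+r*(z-o[2])/r[2]
E
python3 - <<'E'
from h import *
print(arm.observe())
for n in("top","side"):
    c=capture(n); save(c,n+"0"); np.savez(f"{n}0.npz",**c); print(n,c["K"][0,0],-c["R"].T@c["t"], c["R"])
E
```

```text
{'clock': 0.0, 'q': array([-1.32218785,  0.33392418,  0.03987762,  1.46629925, -0.01338097,
        1.34326227, -0.05848704]), 'dq': array([-1.08006772e-03, -5.65150034e-05,  1.12023906e-03, -1.49067159e-04,
        4.34097862e-04, -3.93235711e-04, -1.19119261e-03]), 'joint_efforts': array([-1.62130127e-04, -6.56368947e+01,  1.33514274e+00, -4.03791726e+01,
       -5.97334444e-02,  4.49275458e-02,  1.73983085e-04]), 'ee_pos': array([0.22142154, 0.61062393, 0.22163704]), 'orientation': array([-3.13997059e+00,  1.30816152e-04,  2.79378035e+00]), 'wrist_force': array([ 0.24789293, -0.72562372,  0.17406419]), 'ft_torque': array([ 0.01307003, -0.03103513,  0.09724822]), 'gripper_force': 0.0, 'width': 0.08712537265186844}
top 519.1106605507308 [ 0.24474485 -0.00574008  1.41514264] [[-0.05930615 -0.99823453 -0.00325671]
 [-0.96951128  0.05837611 -0.23799183]
 [ 0.23776178 -0.01095697 -0.9712617 ]]
side 527.4852506707892 [ 0.09028894 -0.95862608  0.96792771] [[ 0.88695345 -0.46169667 -0.01223769]
 [-0.30761564 -0.57077323 -0.76130844]
 [ 0.34450862  0.67900965 -0.64827441]]
```

View pics/top0.png

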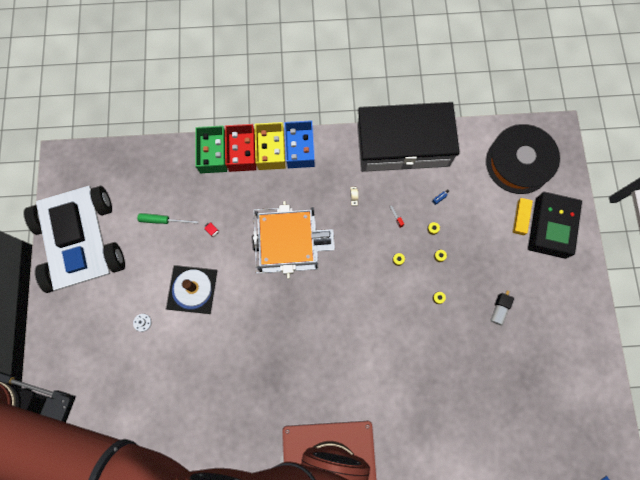

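View pics/side0.png

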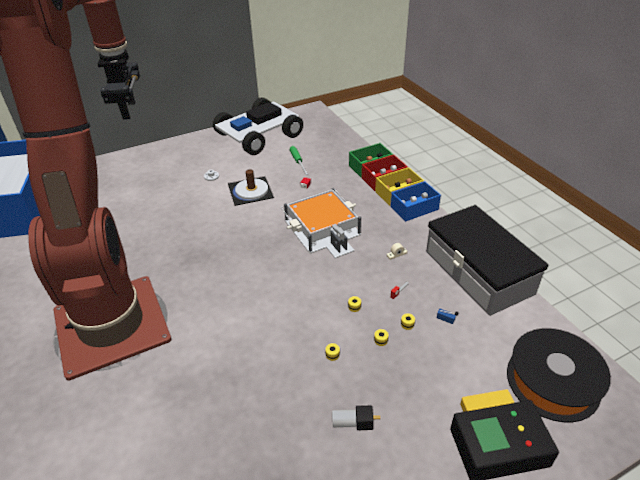

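The top view shows the launcher at (287,238), tamper at (190,288), four pucks at (399,259), (434,228), (440,255) and (440,298), and the pin at (397,217) with its tip up. The side view agrees.

```bash
cat >> h.py <<'E'
def hsv(c): return cv2.cvtColor(c["img"],cv2.COLOR_RGB2HSV)
def blobs(m,amin=15):
    n,l,s,ce=cv2.connectedComponentsWithStats(m.astype(np.uint8))
    return [(s[i,4],ce[i],l==i) for i in range(1,n) if s[i,4]>=amin]
E
python3 - <<'E'
from h import *
np.set_printoptions(precision=4,suppress=True)
for n in("top","side"):
    c=dict(np.load(n+"0.npz")); W=pts(c); H=hsv(c); h,s,v=[H[...,i].astype(int) for i in range(3)]
    ws=(W[...,2]<0.1)&(W[...,0]>.2)&(W[...,0]<.95)
    def rep(name,m,z):
        for a,ce,b in blobs(m&ws):
            P=W[b]; print(n,name,a,ce,"ray",ray(c,*ce,z),"med",np.nanmedian(P,0),"z95",np.nanpercentile(P[:,2],[5,95]))
    rep("orange",(h>8)&(h<18)&(s>180)&(v>120),.061)
    for a,ce,b in blobs((h>8)&(h<18)&(s>180)&(v>120)&ws,300):
        k=cv2.findContours(b.astype(np.uint8),0,2)[0][0]; k=max([k],key=len)
        r=np.array([ray(c,*p[0],.061)[:2] for p in k],np.float32); print(cv2.minAreaRect(r))
    rep("yellow",(h>22)&(h<35)&(s>150)&(v>100),.024)
    rep("red",((h<6)|(h>172))&(s>150)&(v>80),.022)
    rep("blue",(h>100)&(h<125)&(s>120)&(v>60),.004)
    m=(W[...,2]>.006)&(W[...,2]<.025)&ws
    rep("disc",m&(s<60)&(v>120),.014)
    rep("handle",ws&(W[...,2]>.065)&(W[...,2]<.09)&(v<120)&(W[...,1]>.1),.076)
    rep("mat",ws&(abs(W[...,2])<.02)&(v<60)&(W[...,1]>.1),.004)
    rep("shank",(W[...,2]>.004)&(W[...,2]<.014)&ws&(W[...,1]<-.2)&(s<70)&(v>100),.005)
E
```

```text
top orange 2232 [285.2899 236.9991] ray [0.6012 0.0818 0.061 ] med [0.6013 0.0817 0.061 ] z95 [0.0563 0.0657]
((0.6002870202064514, 0.08119866997003555), (0.1350584179162979, 0.13503459095954895), 0.6675315499305725)
top yellow 1062 [269.5254 145.9849] ray [0.8856 0.1184 0.024 ] med [0.8906 0.1187 0.0069] z95 [-0.0017  0.0552]
top yellow 364 [523.75   214.9698] ray [ 0.6344 -0.5836  0.024 ] med [ 0.6329 -0.5816  0.0285] z95 [0.0238 0.0332]
top yellow 17 [560.8824 211.4118] ray [ 0.6385 -0.6887  0.024 ] med [ 0.6274 -0.6695  0.0631] z95 [0.0603 0.0679]
top yellow 85 [433.1882 227.8   ] ray [ 0.6126 -0.3272  0.024 ] med [ 0.6128 -0.3272  0.0236] z95 [0.0158 0.0294]
top yellow 87 [440.1264 255.3793] ray [ 0.5334 -0.3376  0.024 ] med [ 0.5326 -0.3371  0.0234] z95 [0.0161 0.0296]
top yellow 87 [398.4023 258.954 ] ray [ 0.5303 -0.2225  0.024 ] med [ 0.5303 -0.2223  0.0239] z95 [0.0162 0.0291]
top yellow 87 [438.9655 297.5862] ray [ 0.418  -0.3214  0.024 ] med [ 0.4175 -0.3206  0.0244] z95 [0.0194 0.0293]
top red 819 [240.2173 147.3651] ray [0.8873 0.2035 0.022 ] med [0.8898 0.2037 0.0047] 
[... 8067 characters left out ...]
076 ] med [0.5745 0.5412 0.0751] z95 [0.0659 0.0832]
side handle 45 [249.2222 172.7333] ray [0.4865 0.3356 0.076 ] med [0.4876 0.3384 0.0747] z95 [0.0668 0.0797]
side mat 35 [294.1714 134.5429] ray [0.7508 0.5935 0.004 ] med [0.744  0.5783 0.0144] z95 [0.0067 0.0189]
side mat 47 [255.9149 151.4043] ray [0.5865 0.5525 0.004 ] med [0.5812 0.5367 0.0153] z95 [0.0057 0.0189]
side mat 22 [263.1364 178.9545] ray [0.545  0.3852 0.004 ] med [0.5451 0.3853 0.0059] z95 [0.0025 0.0089]
side mat 212 [247.9528 195.4057] ray [0.4699 0.3248 0.004 ] med [0.4508 0.3048 0.0056] z95 [0.0015 0.0092]
side shank 42 [403.4524 285.7381] ray [ 0.6763 -0.223   0.005 ] med [ 0.6748 -0.2251  0.0082] z95 [0.0049 0.012 ]
```

The rows are not in the units I measure in: turns go in shares of 180 degrees. I convert before sending: 0.36 rad / 3.1416 = 0.1146.

>>> send_rows --pt "0 0 0.1146 0.265 -0.268 0.04 0.087" --pt "0 0 0.1146 0.265 -0.268 0.04 0.087" --pt "0 0 0.1146 0.265 -0.268 0.04 0.087" --pt "0 0 0.1146 0.265 -0.268 0.04 0.087" --pt "0 0 0.1146 0.265 -0.268 0.04 0.087" --pt "0 0 0.1146 0.265 -0.268 0.04 0.087" --pt "0 0 0.1146 0.265 -0.268 0.04 0.087" --pt "0 0 0.1146 0.265 -0.268 0.04 0.087" --pt "0 0 0.1146 0.265 -0.268 0.04 0.087" --pt "0 0 0.1146 0.265 -0.268 0.04 0.087" --squeeze 50

```text
clock: 0.93
ee_pos: [0.4927, 0.3351, 0.2633]
orientation: [-3.139, 0.003, -3.14]
wrist_force: [0.6, -1.4, 0.1]
width: 0.0867
gripper_force: 0.0
```

Run:
```python
from h import *
np.set_printoptions(precision=4,suppress=True)
o=arm.observe();print(o["clock"],o["q"],o["ee_pos"],o["orientation"])
c=capture("wrist"); save(c,"w1"); np.savez("w1.npz",**c); print(c["K"][0,0],-c["R"].T@c["t"],c["R"])
W=pts(c);H=hsv(c)
m=(W[...,2]>.065)&(W[...,2]<.09);print([(a,ce,np.nanmedian(W[b],0)) for a,ce,b in blobs(m,100)])
```

```text
0.9333 [-0.8569  0.2031  0.2154  1.5523 -0.0398  1.3898  0.9337] [0.4927 0.3351 0.2633] [-3.139   0.0033 -3.14  ]
398.2247852969353 [0.4278 0.3361 0.4258] [[ 0.0004  1.     -0.0021]
 [ 0.9698  0.0001  0.2439]
 [ 0.2439 -0.0022 -0.9698]]
[(np.int32(659), array([322.1002, 206.4052]), array([0.4893, 0.3465, 0.0762]))]
```

View pics/w1.png

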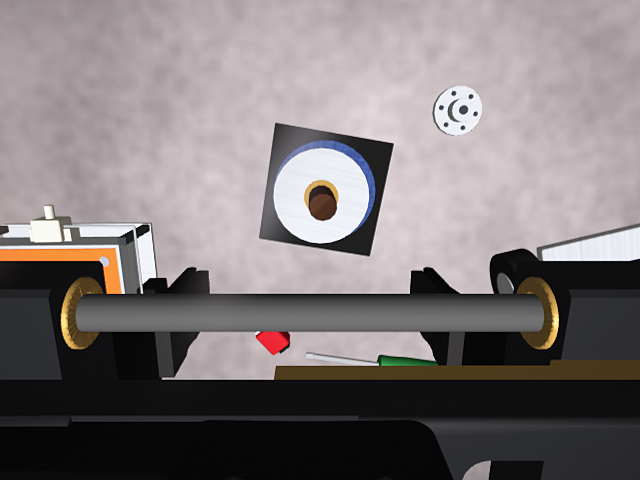

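The wrist view shows the tamper handle top at (322,206) and the mat corners at about (275,124), (393,143), (370,255) and (260,238). The disc sits slightly off the mat's centre. The arm was still settling, so I'll measure again at rest.

>>> send_rows --pt "0 0 0 0 0 0 0.087" --pt "0 0 0 0 0 0 0.087" --pt "0 0 0 0 0 0 0.087" --pt "0 0 0 0 0 0 0.087"

```text
clock: 1.32
ee_pos: [0.4854, 0.3444, 0.2622]
orientation: [-3.141, -0.001, -3.127]
wrist_force: [-0.0, 1.6, -0.6]
width: 0.0871
gripper_force: 0.0
```

Run:
```python
from h import *
np.set_printoptions(precision=4,suppress=True)
o=arm.observe();print(o["clock"],o["ee_pos"],o["orientation"])
c=capture("wrist");np.savez("w2.npz",**c)
W=pts(c);H=hsv(c); s=H[...,1];v=H[...,2]
for a,ce,b in blobs((W[...,2]>.065)&(W[...,2]<.09),100): print("handle",a,ce,ray(c,*ce,.076),np.nanmedian(W[b],0))
roi=np.zeros((480,640),bool);roi[100:262,200:420]=1
for a,ce,b in blobs(roi&(s<70)&(v>150)&(W[...,2]>.008)&(W[...,2]<.03),500):
    k=max(cv2.findContours(b.astype(np.uint8),0,2)[0],key=len); e=cv2.fitEllipse(cv2.convexHull(k)); print("disc",e,ray(c,*e[0],.014))
m=roi&(v<60)|(roi&(W[...,2]>.0025)&(W[...,2]<.03)&(v<120))
b=max(blobs(m),key=lambda t:t[0])[2]
k=cv2.convexHull(max(cv2.findContours(b.astype(np.uint8),0,2)[0],key=len))
r=np.array([ray(c,*p[0],.004)[:2] for p in k],np.float32);print("mat",cv2.minAreaRect(r))
```

```text
1.3167 [0.4854 0.3444 0.2622] [-3.1415 -0.0006 -3.1269]
handle 660 [311.2697 215.4288] [0.4893 0.3468 0.076 ] [0.4893 0.3466 0.0762]
handle 125 [508.48  287.112] [0.5551 0.5317 0.076 ] [0.5578 0.5354 0.0686]
disc ((311.02825927734375, 203.66282653808594), (94.26056671142578, 95.14022827148438), 83.58512115478516) [0.489  0.3468 0.014 ]
mat ((0.48674827814102173, 0.3504514992237091), (0.12367468327283859, 0.12321101874113083), 80.399169921875)
```

>>> send_rows --pt "0 0 0 0.002 0.003 -0.04 0.087" --pt "0 0 0 0.002 0.003 -0.08 0.087" --pt "0 0 0 0.002 0.003 -0.12 0.087" --pt "0 0 0 0.002 0.003 -0.16 0.087" --pt "0 0 0 0.002 0.003 -0.19 0.087" --pt "0 0 0 0.002 0.003 -0.215 0.087" --pt "0 0 0 0.002 0.003 -0.228 0.087" --pt "0 0 0 0.002 0.003 -0.228 0.087" --pt "0 0 0 0.002 0.003 -0.228 0.087"

```text
clock: 2.12
ee_pos: [0.4885, 0.3465, 0.035]
orientation: [-3.141, -0.0, -3.129]
wrist_force: [0.6, 0.8, 0.5]
width: 0.0871
gripper_force: 0.0
```

>>> send_rows --pt "0 0 0 0 0 0 0.02" --pt "0 0 0 0 0 0 0.02" --pt "0 0 0 0 0 0 0.02" --pt "0 0 0 0 0 0 0.02" --pt "0 0 0 0 0 0 0.02" --pt "0 0 0 0 0 0 0.02" --squeeze 50

```text
clock: 2.62
ee_pos: [0.4887, 0.3462, 0.0349]
orientation: [3.141, 0.0, -3.129]
wrist_force: [0.7, -0.1, 0.3]
width: 0.0549
gripper_force: 0.0
```

>>> send_rows --pt "0 0 0 0 0 0 0.02" --pt "0 0 0 0 0 0 0.02" --pt "0 0 0 0 0 0 0.02" --pt "0 0 0 0 0 0 0.02" --pt "0 0 0 0 0 0 0.02" --pt "0 0 0 0 0 0 0.02" --pt "0 0 0 0 0 0 0.02" --pt "0 0 0 0 0 0 0.02"

```text
clock: 3.28
ee_pos: [0.4885, 0.3461, 0.0345]
orientation: [-3.142, -0.0, -3.129]
wrist_force: [-0.4, 0.2, -0.8]
width: 0.0252
gripper_force: 50.0
```

>>> send_rows --pt "0 0 0 0 0 0.01 0.02" --pt "0 0 0 0 0 0.04 0.02" --pt "0 0 0 0 0 0.08 0.02" --pt "0 0 0 0 0 0.12 0.02" --pt "0 0 0 0 0 0.15 0.02" --pt "0 0 0 0 0 0.15 0.02" --pt "0 0 0 0 0 0.15 0.02" --pt "0 0 0 0 0 0.15 0.02"

```text
clock: 3.95
ee_pos: [0.4878, 0.3455, 0.1835]
orientation: [-3.14, -0.002, -3.129]
wrist_force: [-0.8, -0.4, -4.8]
width: 0.0251
gripper_force: 50.0
```

Run:
```python
from h import *
np.set_printoptions(precision=4,suppress=True)
o=arm.observe();print(o["clock"],o["ee_pos"],o["orientation"],o["wrist_force"],o["width"])
c=capture("wrist");np.savez("w3.npz",**c);save(c,"w3")
W=pts(c);H=hsv(c); h,s,v=[H[...,i].astype(int) for i in range(3)]
# mat
for a,ce,b in blobs((h>8)&(h<18)&(s>180)&(v>120)&(W[...,2]<.1),300): print("or",a,ce,np.nanmedian(W[b],0))
m=(v<60)&(abs(W[...,2]-.004)<.012)|((h>100)&(h<125)&(s>100)&(abs(W[...,2]-.004)<.012))
for a,ce,b in blobs(m,300): 
    k=cv2.convexHull(max(cv2.findContours(b.astype(np.uint8),0,2)[0],key=len))
    r=np.array([ray(c,*p[0],.004)[:2] for p in k],np.float32);print("mat",a,ce,cv2.minAreaRect(r))
# disc
for a,ce,b in blobs((s<70)&(v>120)&(W[...,2]>.15)&(W[...,2]<.19),300): print("disc",a,ce,np.nanmedian(W[b],0))
```

```text
3.95 [0.4878 0.3455 0.1835] [-3.1404 -0.0015 -3.1294] [-0.8217 -0.4295 -4.8176] 0.025088398116161863
or 582 [ 24.3522 287.3814] [0.5371 0.1294 0.0616]
or 2827 [ 31.7874 355.4952] [0.5949 0.126  0.0614]
mat 549 [259.5865 144.0474] ((0.4342629313468933, 0.2988385856151581), (0.017983783036470413, 0.047703392803668976), 56.440040588378906)
mat 3144 [357.0522 166.5025] ((0.44585829973220825, 0.3833271861076355), (0.08155382424592972, 0.04427247866988182), 68.81536865234375)
disc 14163 [309.3091 226.9149] [0.4649 0.3456 0.1634]
```

View pics/w3.png

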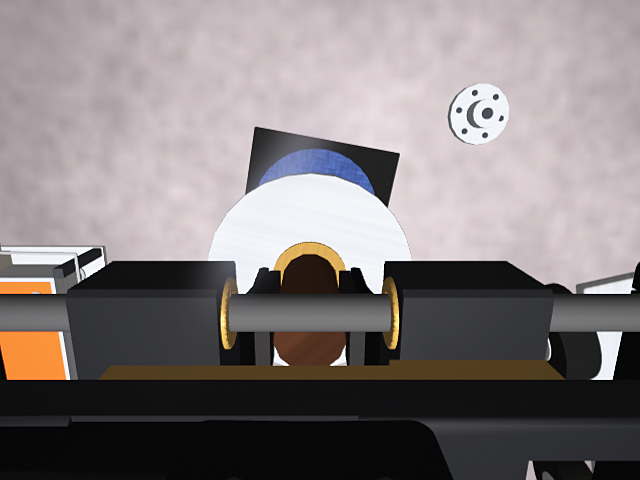

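The tamper is held, with the handle centred between the fingers at (310,330) and the disc clear of the mat. Next I carry it over the launcher.

>>> send_rows --pt "0 0 0 0.014 -0.033 0 0.02" --pt "0 0 0 0.028 -0.066 0 0.02" --pt "0 0 0 0.042 -0.099 0 0.02" --pt "0 0 0 0.056 -0.132 0 0.02" --pt "0 0 0 0.07 -0.165 0 0.02" --pt "0 0 0 0.084 -0.198 0 0.02" --pt "0 0 0 0.098 -0.231 0 0.02" --pt "0 0 0 0.113 -0.264 0 0.02" --pt "0 0 0 0.113 -0.264 0 0.02" --pt "0 0 0 0.113 -0.264 0 0.02"

```text
clock: 4.83
ee_pos: [0.6011, 0.0785, 0.1825]
orientation: [-3.139, -0.003, -3.135]
wrist_force: [-0.5, 1.0, -4.6]
width: 0.0253
gripper_force: 50.0
```

>>> send_rows --pt "0 0 0 0 0 0 0.02" --pt "0 0 0 0 0 0 0.02" --pt "0 0 0 0 0 0 0.02"

```text
clock: 5.08
ee_pos: [0.6008, 0.0836, 0.1838]
orientation: [3.142, -0.001, -3.127]
wrist_force: [-0.4, -0.1, -4.9]
width: 0.0253
gripper_force: 50.0
```

Run:
```python
from h import *
np.set_printoptions(precision=4,suppress=True)
o=arm.observe();print(o["clock"],o["ee_pos"],o["orientation"],o["wrist_force"],o["width"])
cs={n:capture(n) for n in("top","side","wrist")}
for n,c in cs.items(): np.savez(n+"4.npz",**c)
save(cs["wrist"],"w4"); im=np.hstack([cv2.resize(cs["side"]["img"][130:290,220:430],(420,320)),cv2.resize(cs["top"]["img"][180:340,140:350],(420,320))]);cv2.imwrite("pics/ts4.png",im[...,::-1])
c=cs["top"];W=pts(c);H=hsv(c); h,s,v=[H[...,i].astype(int) for i in range(3)]
m=(W[...,2]<.03)&(W[...,1]>.25)&(W[...,1]<.45)&(W[...,0]<.6)&(W[...,0]>.4)&((v<75)|(h>100)&(h<125)&(s>100))
for a,ce,b in blobs(m,200):
    k=cv2.convexHull(max(cv2.findContours(b.astype(np.uint8),0,2)[0],key=len))
    r=np.array([ray(c,*p[0],.004)[:2] for p in k],np.float32);print("mat",a,ce,cv2.minAreaRect(r))
m=m&(h>100)&(h<125)&(s>100)
for a,ce,b in blobs(m,100): print("blue",a,ce,ray(c,*ce,.004))
for n in("top","side"):
    c=cs[n];W=pts(c);H=hsv(c); h,s,v=[H[...,i].astype(int) for i in range(3)]
    m=(s<70)&(v>100)&(abs(W[...,2]-.16)<.03)&(W[...,0]>.5)&(W[...,0]<.7)&(abs(W[...,1]-.08)<.1)
    for a,ce,b in blobs(m,100):
        k=cv2.convexHull(max(cv2.findContours(b.astype(np.uint8),0,2)[0],key=len));r=np.array([ray(c,*p[0],.163)[:2] for p in k],np.float32)
        print(n,"disc",a,ce,ray(c,*ce,.163),cv2.minEnclosingCircle(r))
```

```text
5.0833 [0.6008 0.0836 0.1838] [ 3.1415 -0.0013 -3.1272] [-0.4269 -0.1231 -4.8547] 0.025307161837729252
mat 1910 [191.5827 289.5152] ((0.483886182308197, 0.34829261898994446), (0.12095296382904053, 0.1209157407283783), 80.52490997314453)
blue 1243 [191.35   289.1883] [0.484  0.3488 0.004 ]
side disc 570 [320.9947 183.0632] [0.5977 0.0724 0.163 ] ((0.6006708741188049, 0.08011741936206818), 0.05511043593287468)
```

View pics/ts4.png

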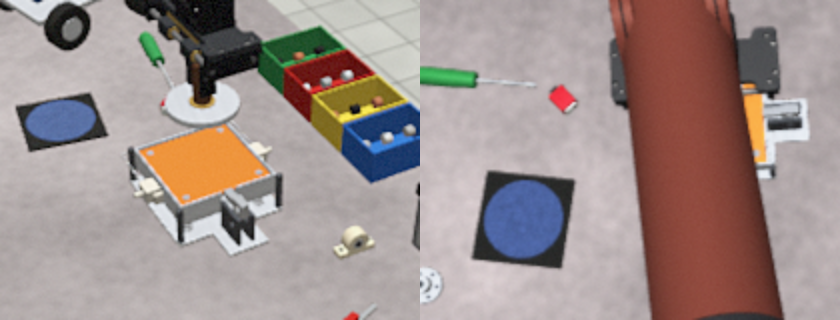

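View pics/w4.png

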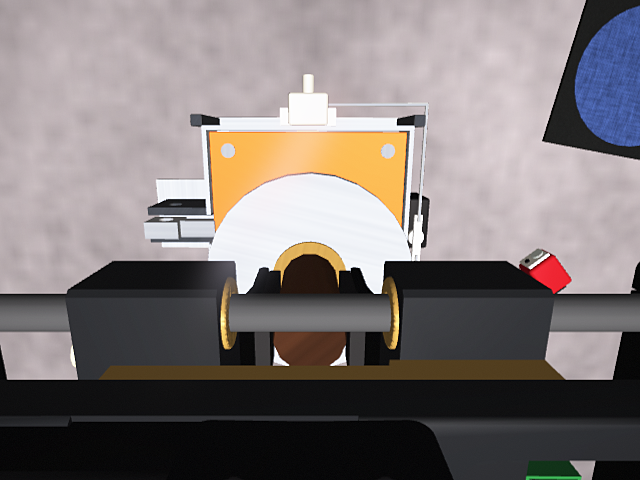

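Both latches and the plate's near edge are visible in the wrist view (latch at (308,108), plate near edge at row ~132, disc arc apex at (309,173)). I'll fit the disc and plate from this image.

Run:
```python
from h import *
from scipy.optimize import least_squares
np.set_printoptions(precision=4,suppress=True)
c=dict(np.load("wrist4.npz"));W=pts(c);H=hsv(c); h,s,v=[H[...,i].astype(int) for i in range(3)]
d=(W[...,2]>.14)&(W[...,2]<.185)&(s<70)&(v>150)
b=max(blobs(d,500),key=lambda t:t[0])[2]; k=max(cv2.findContours(b.astype(np.uint8),0,1)[0],key=len)[:,0]
k=k[(k[:,1]<250)&((k[:,0]<275)|(k[:,0]>345)|(k[:,1]<220))]
r=np.array([ray(c,*p,.164)[:2] for p in k])
f=least_squares(lambda p:np.hypot(*(r-p[:2]).T)-p[2],[.6,.08,.05],loss="soft_l1",f_scale=.001);print("disc",f.x,len(r))
o=(h>8)&(h<18)&(s>160)&(v>120)&(W[...,2]>.04)&(W[...,2]<.08)
k=np.argwhere(o)
L=[];R=[];N=[]
for y in range(140,200,4):
    u=k[k[:,0]==y][:,1]; L.append(ray(c,u.min()-.5,y,.061)[:2]);R.append(ray(c,u.max()+.5,y,.061)[:2])
for x in range(235,285,3): 
    u=k[k[:,1]==x][:,0]; N.append(ray(c,x,u.min()-.5,.061)[:2])
for x in range(335,385,3): 
    u=k[k[:,1]==x][:,0]; N.append(ray(c,x,u.min()-.5,.061)[:2])
L,R,N=map(np.array,(L,R,N))
print("L",np.polyfit(L[:,0],L[:,1],1),np.median(L,0),"R",np.polyfit(R[:,0],R[:,1],1),np.median(R,0),"N",np.polyfit(N[:,1],N[:,0],1),np.median(N,0))
# latch outer extremity & z of origin check
print("shelf z",np.nanmedian(W[20:80,100:250,2]),"plate z",np.nanmedian(W[140:170,240:380,2]))
```

```text
disc [0.6022 0.0838 0.049 ] 239Traceback (most recent call last):
  File "<stdin>", line 14, in <module>
    return umr_minimum(a, axis, None, out, keepdims, initial, where)
ValueError: zero-size array to reduction operation minimum which has no identity
```

Run:
```python
from h import *
np.set_printoptions(precision=4,suppress=True)
c=dict(np.load("wrist4.npz"));W=pts(c);H=hsv(c); h,s,v=[H[...,i].astype(int) for i in range(3)]
print(H[160,260],W[160,260],"latch",W[105,300])
o=(h>5)&(h<24)&(s>120)&(v>100)
k=np.argwhere(o)
L=[];R=[];N=[]
for y in range(140,200,4):
    u=k[(k[:,0]==y)&(k[:,1]>190)&(k[:,1]<430)][:,1]
    if len(u): L.append(ray(c,u.min()-.5,y,.061)[:2]);R.append(ray(c,u.max()+.5,y,.061)[:2])
for x in list(range(235,285,3))+list(range(335,385,3)): 
    u=k[(k[:,1]==x)&(k[:,0]>110)][:,0]; N.append(ray(c,x,u.min()-.5,.061)[:2])
L,R,N=map(np.array,(L,R,N))
print("L",np.polyfit(L[:,0],L[:,1],1),np.median(L,0),"R",np.polyfit(R[:,0],R[:,1],1),np.median(R,0),"N",np.polyfit(N[:,1],N[:,0],1),np.median(N,0))
```

```text
[ 17 155 252] [0.5533 0.0485 0.062 ] latch [0.5156 0.0763 0.0553]
L [0.0054 0.01  ] [0.5594 0.013 ] R [0.0109 0.1449] [0.5578 0.151 ] N [-0.0112  0.5344] [0.5336 0.0828]
```

>>> send_rows --pt "0 0 0 0 0 -0.03 0.02" --pt "0 0 0 0 0 -0.06 0.02" --pt "0 0 0 0 0 -0.08 0.02" --pt "0 0 0 0 0 -0.084 0.02" --pt "0 0 0 0 0 -0.084 0.02" --pt "0 0 0 0 0 -0.084 0.02" --pt "0 0 0 0 0 -0.084 0.02" --pt "0 0 0 0 0 -0.084 0.02"

```text
clock: 5.9
ee_pos: [0.6027, 0.0823, 0.1023]
orientation: [3.141, 0.003, -3.129]
wrist_force: [0.1, 0.1, -4.0]
width: 0.0253
gripper_force: 50.0
```

>>> send_rows --pt "0 0 0 -0.001 0 -0.006 0.02" --pt "0 0 0 -0.001 0 -0.012 0.02" --pt "0 0 0 -0.001 0 -0.018 0.02" --pt "0 0 0 -0.001 0 -0.024 0.02" --pt "0 0 0 -0.001 0 -0.028 0.02" --pt "0 0 0 -0.001 0 -0.03 0.02" --pt "0 0 0 -0.001 0 -0.032 0.02" --pt "0 0 0 -0.001 0 -0.032 0.02"

```text
clock: 6.57
ee_pos: [0.601, 0.0822, 0.0685]
orientation: [3.141, 0.001, -3.129]
wrist_force: [3.6, 1.3, 2.3]
width: 0.0251
gripper_force: 50.0
```

>>> send_rows --pt "0 0 0 0 0 -0.001 0.02" --pt "0 0 0 0 0 -0.002 0.02" --pt "0 0 0 0 0 -0.003 0.02" --pt "0 0 0 0 0 -0.003 0.02" --pt "0 0 0 0 0 -0.003 0.02"

```text
clock: 6.98
ee_pos: [0.6011, 0.0822, 0.0664]
orientation: [3.141, 0.001, -3.129]
wrist_force: [-0.0, 0.3, 9.9]
width: 0.0249
gripper_force: 50.0
```

>>> send_rows --pt "0 0 0 0 0 -0.001 0.02" --pt "0 0 0 0 0 -0.002 0.02" --pt "0 0 0 0 0 -0.002 0.02" --pt "0 0 0 0 0 -0.002 0.02"

```text
clock: 7.32
ee_pos: [0.6011, 0.0822, 0.0663]
orientation: [3.14, 0.001, -3.13]
wrist_force: [-6.6, 0.1, 27.6]
width: 0.0251
gripper_force: 50.0
```

>>> send_rows --pt "0 0 0 0 0 0.005 0.02" --pt "0 0 0 0 0 0.012 0.02" --pt "0 0 0 0 0 0.03 0.02" --pt "0 0 0 0 0 0.07 0.02" --pt "0 0 0 0 0 0.11 0.02" --pt "0 0 0 0 0 0.12 0.02" --pt "0 0 0 0 0 0.12 0.02" --pt "0 0 0 0 0 0.12 0.02" --pt "0 0 0 0 0 0.12 0.02"

```text
clock: 8.07
ee_pos: [0.5988, 0.0819, 0.1807]
orientation: [-3.14, -0.005, -3.129]
wrist_force: [-0.5, -0.1, -4.5]
width: 0.0252
gripper_force: 50.0
```

Run:
```python
from h import *
np.set_printoptions(precision=4,suppress=True)
o=arm.observe();print(o["clock"],o["ee_pos"],o["wrist_force"],o["width"])
for n in("side","wrist"):
    c=capture(n);np.savez(n+"5.npz",**c);save(c,n+"5")
    W=pts(c);H=hsv(c); h,s,v=[H[...,i].astype(int) for i in range(3)]
    m=(h>5)&(h<24)&(s>120)&(v>90)&(abs(W[...,0]-.6)<.06)&(abs(W[...,1]-.08)<.06)&(W[...,2]<.09)
    P=W[m]; A=np.c_[P[:,:2]-[.601,.082],np.ones(len(P))]; print(n,len(P),np.linalg.lstsq(A,P[:,2],rcond=None)[0])
```

```text
8.0667 [0.5988 0.0819 0.1807] [-0.4826 -0.0966 -4.5379] 0.025247621163397783
side 914 [-0.0015 -0.0021  0.0398]
wrist 4916 [-0.0002  0.0005  0.0387]
```

The plate is level at about 38.7 mm, so both latches have caught. Next the tamper goes back.

>>> send_rows --pt "0 0 0 -0.014 0.033 0 0.02" --pt "0 0 0 -0.028 0.067 0 0.02" --pt "0 0 0 -0.043 0.1 0 0.02" --pt "0 0 0 -0.057 0.134 0 0.02" --pt "0 0 0 -0.071 0.167 0 0.02" --pt "0 0 0 -0.086 0.2 0 0.02" --pt "0 0 0 -0.1 0.234 0 0.02" --pt "0 0 0 -0.1145 0.268 0 0.02" --pt "0 0 0 -0.1145 0.268 0 0.02" --pt "0 0 0 -0.1145 0.268 0 0.02"

```text
clock: 9.0
ee_pos: [0.4835, 0.3525, 0.1816]
orientation: [-3.14, -0.003, -3.124]
wrist_force: [0.3, -1.4, -4.2]
width: 0.025
gripper_force: 50.0
```

>>> send_rows --pt "0 0 0 0 0 -0.03 0.02" --pt "0 0 0 0 0 -0.07 0.02" --pt "0 0 0 0 0 -0.11 0.02" --pt "0 0 0 0 0 -0.135 0.02" --pt "0 0 0 0 0 -0.14 0.02" --pt "0 0 0 0 0 -0.14 0.02" --pt "0 0 0 0 0 -0.14 0.02" --pt "0 0 0 0 0 -0.14 0.02"

```text
clock: 9.67
ee_pos: [0.4876, 0.3506, 0.0458]
orientation: [3.14, 0.003, -3.13]
wrist_force: [-0.7, 1.4, -4.5]
width: 0.0247
gripper_force: 50.0
```

>>> send_rows --pt "0 0 0 0 0 -0.004 0.02" --pt "0 0 0 0 0 -0.007 0.02" --pt "0 0 0 0 0 -0.008 0.02" --pt "0 0 0 0 0 -0.009 0.02" --pt "0 0 0 0 0 -0.009 0.02" --pt "0 0 0 0 0 -0.009 0.02"

```text
clock: 10.17
ee_pos: [0.4861, 0.3501, 0.0346]
orientation: [-3.142, 0.0, -3.129]
wrist_force: [0.7, 0.2, -4.7]
width: 0.0252
gripper_force: 50.0
```

>>> send_rows --pt "0 0 0 0 0 -0.0005 0.02" --pt "0 0 0 0 0 -0.001 0.02" --pt "0 0 0 0 0 -0.001 0.02" --pt "0 0 0 0 0 -0.001 0.02"

```text
clock: 10.5
ee_pos: [0.4861, 0.3501, 0.0345]
orientation: [3.141, 0.0, -3.129]
wrist_force: [-2.9, -1.3, 6.0]
width: 0.0252
gripper_force: 50.0
```

>>> send_rows --pt "0 0 0 0 0 0 0.06" --pt "0 0 0 0 0 0 0.06" --pt "0 0 0 0 0 0 0.06" --pt "0 0 0 0 0 0 0.06" --pt "0 0 0 0 0 0 0.06" --pt "0 0 0 0 0 0 0.06" --pt "0 0 0 0 0 0 0.06"

```text
clock: 11.08
ee_pos: [0.4861, 0.3501, 0.0335]
orientation: [-3.142, 0.0, -3.129]
wrist_force: [-0.7, 0.0, 0.0]
width: 0.058
gripper_force: 0.0
```

>>> send_rows --pt "0 0 0 0 0 0.03 0.06" --pt "0 0 0 0 0 0.07 0.06" --pt "0 0 0 0 0 0.11 0.06" --pt "0 0 0 0 0 0.15 0.06" --pt "0 0 0 0 0 0.19 0.06" --pt "0 0 0 0 0 0.21 0.06" --pt "0 0 0 0 0 0.21 0.06" --pt "0 0 0 0 0 0.21 0.06" --pt "0 0 0 0 0 0.21 0.06" --pt "0 0 0 0 0 0.21 0.06"

```text
clock: 11.92
ee_pos: [0.4854, 0.3496, 0.2418]
orientation: [-3.14, -0.002, -3.129]
wrist_force: [0.5, 1.0, 0.8]
width: 0.0597
gripper_force: 0.0
```

Run:
```python
from h import *
np.set_printoptions(precision=4,suppress=True)
o=arm.observe();print(o["clock"],o["ee_pos"],o["wrist_force"],o["width"])
c=capture("wrist");np.savez("w6.npz",**c);save(c,"w6")
W=pts(c);H=hsv(c); h,s,v=[H[...,i].astype(int) for i in range(3)]
roi=np.zeros((480,640),bool);roi[100:275,200:420]=1
for a,ce,b in blobs(roi&(s<70)&(v>150)&(W[...,2]>.008)&(W[...,2]<.03),500):
    k=max(cv2.findContours(b.astype(np.uint8),0,2)[0],key=len); e=cv2.fitEllipse(cv2.convexHull(k)); print("disc",e,ray(c,*e[0],.014))
m=roi&(v<60)|(roi&(W[...,2]>.0025)&(W[...,2]<.03)&(v<120))
b=max(blobs(m),key=lambda t:t[0])[2]
k=cv2.convexHull(max(cv2.findContours(b.astype(np.uint8),0,2)[0],key=len))
r=np.array([ray(c,*p[0],.004)[:2] for p in k],np.float32);print("mat",cv2.minAreaRect(r))
c=capture("top");np.savez("top6.npz",**c)
W=pts(c);H=hsv(c); h,s,v=[H[...,i].astype(int) for i in range(3)]
for a,ce,b in blobs((h>22)&(h<35)&(s>150)&(v>100)&(W[...,2]<.05)&(W[...,0]<.8)&(W[...,1]>-.5)): print("puck",a,ce,ray(c,*ce,.024))
```

```text
11.9167 [0.4854 0.3496 0.2418] [0.5023 0.9893 0.8139] 0.05970378139290049
disc ((310.270263671875, 204.86595153808594), (98.98162841796875, 100.06966400146484), 89.96550750732422) [0.4865 0.3508 0.014 ]
mat ((0.48673611879348755, 0.3504178524017334), (0.12357544153928757, 0.12320290505886078), 80.41256713867188)
puck 84 [433.1071 227.8571] [ 0.6125 -0.3269  0.024 ]
puck 89 [440.0787 255.4831] [ 0.5331 -0.3374  0.024 ]
puck 87 [398.3448 259.023 ] [ 0.5301 -0.2223  0.024 ]
puck 90 [438.8222 297.6444] [ 0.4178 -0.321   0.024 ]
```

The tamper is centred on the mat to within 1 mm. Next, the pin.

>>> send_rows --pt "0 0 0 0.01 -0.04 0 0.06" --pt "0 0 0 0.02 -0.08 0 0.06" --pt "0 0 0 0.03 -0.12 0 0.06" --pt "0 0 0 0.04 -0.16 0 0.06" --pt "0 0 0 0.05 -0.2 0 0.06" --pt "0 0 0 0.06 -0.24 0 0.06" --pt "0 0 0 0.07 -0.28 0 0.06" --pt "0 0 0 0.08 -0.32 0 0.06" --pt "0 0 0 0.09 -0.36 0 0.06" --pt "0 0 0 0.1 -0.4 0 0.06"

```text
clock: 12.85
ee_pos: [0.5859, -0.052, 0.243]
orientation: [-3.142, -0.001, -3.129]
wrist_force: [1.2, -0.4, 0.4]
width: 0.0599
gripper_force: 0.0
```

Converted, 0.41 rad / 3.1416 = 0.1305.

>>> send_rows --pt "0 0 0.0318 0.015 -0.04 0 0.06" --pt "0 0 0.0637 0.03 -0.08 0 0.06" --pt "0 0 0.0955 0.045 -0.12 0 0.06" --pt "0 0 0.1273 0.06 -0.16 0 0.06" --pt "0 0 0.1305 0.06 -0.187 0 0.06" --pt "0 0 0.1305 0.06 -0.187 0 0.06" --pt "0 0 0.1305 0.06 -0.187 0 0.06" --pt "0 0 0.1305 0.06 -0.187 0 0.06" --pt "0 0 0.1305 0.06 -0.187 0 0.06" --pt "0 0 0.1305 0.06 -0.187 0 0.06"

```text
clock: 13.68
ee_pos: [0.6464, -0.2351, 0.2434]
orientation: [3.141, 0.0, -2.717]
wrist_force: [-0.7, 0.4, -0.1]
width: 0.06
gripper_force: 0.0
```

```bash
cat > pin.py <<'E'
from h import *
import sys
np.set_printoptions(precision=4,suppress=True)
o=arm.observe();print(o["clock"],o["q"],o["ee_pos"],o["orientation"],o["width"])
c=capture("wrist");np.savez(sys.argv[1]+".npz",**c);save(c,sys.argv[1])
W=pts(c);H=hsv(c); h,s,v=[H[...,i].astype(int) for i in range(3)]
for a,ce,b in blobs(((h<6)|(h>172))&(s>150)&(v>60)&(W[...,2]<.05),60):
    t=b&(W[...,2]>.02)&(W[...,2]<.036); k=np.argwhere(t)[:,::-1].astype(float)
    r=np.array([ray(c,*p,.026)[:2] for p in k],np.float32); print("red",a,ce,"top",len(k),r.mean(0),cv2.minAreaRect(r))
for a,ce,b in blobs((W[...,2]>.003)&(W[...,2]<.014)&(s<70)&(v>90),40):
    k=np.argwhere(b)[:,::-1].astype(float); r=np.array([ray(c,*p,.006)[:2] for p in k],np.float32); print("shank",a,ce,cv2.minAreaRect(r), cv2.fitLine(r,2,0,.01,.01).ravel())
E
python3 pin.py w7
```

```text
13.6833 [-0.0762  0.4337  0.5167  1.3487 -0.2125  1.414   2.4288] [ 0.6464 -0.2351  0.2434] [ 3.1409  0.0004 -2.7172] 0.060026884484006615
red 290 [310.5621 197.3276] top 284 [ 0.6395 -0.2366] ((0.6399059891700745, -0.23643477261066437), (0.023230990394949913, 0.010626577772200108), 24.184850692749023)
shank 2873 [538.3115 229.2899] ((0.5805421471595764, -0.009122088551521301), (0.06490141898393631, 0.12496870011091232), 46.8192253112793) [ 0.704  -0.7102  0.5761 -0.0074]
shank 297 [308.697  229.6229] ((0.6743548512458801, -0.22297656536102295), (0.041681934148073196, 0.007937191985547543), 21.210771560668945) [ 0.9327  0.3607  0.6734 -0.2233]
shank 65 [370.4308 335.0462] ((0.7541895508766174, -0.11315344274044037), (0.018327683210372925, 0.005255292635411024), 88.50894165039062) [ 0.0358 -0.9994  0.7544 -0.1122]
```

View pics/w7.png

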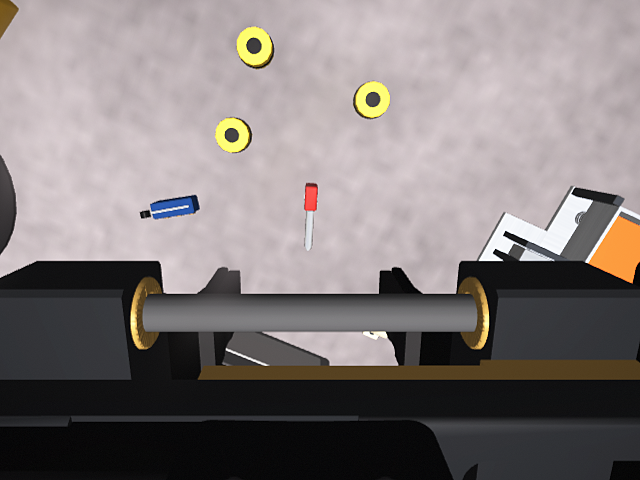

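The wrist view shows the pin's handle at (311,197) and its shank running down to (308,250). Its yaw is about 0.37. I'll descend onto the handle.

Converted, -0.053 rad / 3.1416 = -0.0169.

>>> send_rows --pt "0 0 -0.0169 -0.008 -0.002 -0.04 0.06" --pt "0 0 -0.0169 -0.008 -0.002 -0.08 0.06" --pt "0 0 -0.0169 -0.008 -0.002 -0.12 0.04" --pt "0 0 -0.0169 -0.008 -0.002 -0.15 0.04" --pt "0 0 -0.0169 -0.008 -0.002 -0.15 0.04" --pt "0 0 -0.0169 -0.008 -0.002 -0.15 0.04" --pt "0 0 -0.0169 -0.008 -0.002 -0.15 0.04" --pt "0 0 -0.0169 -0.008 -0.002 -0.15 0.04"

```text
clock: 14.4
ee_pos: [0.6398, -0.2395, 0.0967]
orientation: [-3.139, 0.004, -2.772]
wrist_force: [1.1, 0.1, 0.3]
width: 0.0406
gripper_force: 0.0
```

```bash
python3 pin.py w8
```

```text
14.4 [-0.0651  0.5179  0.4936  1.5439 -0.2614  1.1414  2.4223] [ 0.6398 -0.2395  0.0967] [-3.1389  0.0035 -2.7721] 0.04057348704263404
red 833 [313.8908 242.3385] top 727 [ 0.639  -0.2367] ((0.6393103003501892, -0.23658011853694916), (0.024602465331554413, 0.011054416187107563), 21.08087730407715)
shank 1292 [615.1223 272.1966] ((0.5887336730957031, -0.04001222550868988), (0.03212672844529152, 0.028430858626961708), 17.28221893310547) [ 0.9957 -0.0923  0.5891 -0.0395]
shank 336 [313.5 279.5] ((0.6667082905769348, -0.2261165827512741), (0.01932005025446415, 0.007483134977519512), 21.103496551513672) [ 0.9322  0.3619  0.6667 -0.2262]
shank 223 [609.3498 335.7354] ((0.6332945823669434, -0.0201160479336977), (0.008484684862196445, 0.02148762345314026), 21.117647171020508) [ 0.1584 -0.9874  0.6311 -0.0182]
```

>>> send_rows --pt "0 0 0 0.0005 0.0025 -0.03 0.04" --pt "0 0 0 0.0005 0.0025 -0.06 0.04" --pt "0 0 0 0.0005 0.0025 -0.08 0.04" --pt "0 0 0 0.0005 0.0025 -0.087 0.04" --pt "0 0 0 0.0005 0.0025 -0.089 0.04" --pt "0 0 0 0.0005 0.0025 -0.089 0.04" --pt "0 0 0 0.0005 0.0025 -0.089 0.04"

```text
clock: 15.03
ee_pos: [0.6398, -0.2371, 0.0067]
orientation: [-3.14, 0.002, -2.772]
wrist_force: [0.0, 0.6, -0.1]
width: 0.0402
gripper_force: 0.0
```

>>> send_rows --pt "0 0 0 0 0 0 0.005" --pt "0 0 0 0 0 0 0.005" --pt "0 0 0 0 0 0 0.005" --pt "0 0 0 0 0 0 0.005" --pt "0 0 0 0 0 0 0.005" --pt "0 0 0 0 0 0 0.005" --pt "0 0 0 0 0 0 0.005" --pt "0 0 0 0 0 0 0.005" --squeeze 40

```text
clock: 15.7
ee_pos: [0.6386, -0.2365, 0.0047]
orientation: [-3.142, 0.0, -2.772]
wrist_force: [-0.3, -0.6, 1.3]
width: 0.0117
gripper_force: 40.0
```

Converted, -0.359 rad / 3.1416 = -0.1143.

>>> send_rows --pt "0 0 0 0 0 0.03 0.005" --pt "0 0 0 0 0 0.07 0.005" --pt "0 0 0 0 0 0.11 0.005" --pt "0 0 -0.0318 -0.02 0.035 0.115 0.005" --pt "0 0 -0.0637 -0.04 0.07 0.115 0.005" --pt "0 0 -0.0955 -0.06 0.105 0.115 0.005" --pt "0 0 -0.1143 -0.08 0.14 0.115 0.005" --pt "0 0 -0.1143 -0.1 0.175 0.115 0.005" --pt "0 0 -0.1143 -0.122 0.2126 0.115 0.005" --pt "0 0 -0.1143 -0.122 0.2126 0.115 0.005"

```text
clock: 16.53
ee_pos: [0.5131, -0.0165, 0.1189]
orientation: [3.138, -0.003, -3.124]
wrist_force: [2.0, 0.7, -1.1]
width: 0.0118
gripper_force: 40.0
```

>>> send_rows --pt "0 0 0 0 0 0 0.005" --pt "0 0 0 0 0 0 0.005" --pt "0 0 0 0 0 0 0.005" --pt "0 0 0 0 0 0 0.005"

```text
clock: 16.87
ee_pos: [0.517, -0.0254, 0.1196]
orientation: [-3.141, 0.0, -3.134]
wrist_force: [0.5, -0.1, -0.3]
width: 0.0115
gripper_force: 40.0
```

Run:
```python
from h import *
np.set_printoptions(precision=4,suppress=True)
o=arm.observe();print(o["clock"],o["q"],o["ee_pos"],o["orientation"],o["width"])
cs={n:capture(n) for n in("top","side","wrist")}
for n,c in cs.items(): np.savez(n+"9.npz",**c)
S=cv2.resize(cs["side"]["img"][170:290,240:400],(640,480),interpolation=2); cv2.imwrite("pics/s9.png",S[...,::-1]); save(cs["wrist"],"w9")
```

```text
16.8667 [-0.5178  0.1527  0.5267  1.9347 -0.0862  1.0759  1.6234] [ 0.517  -0.0254  0.1196] [-3.1409  0.0002 -3.1338] 0.011522444741894436
```

View pics/w9.png

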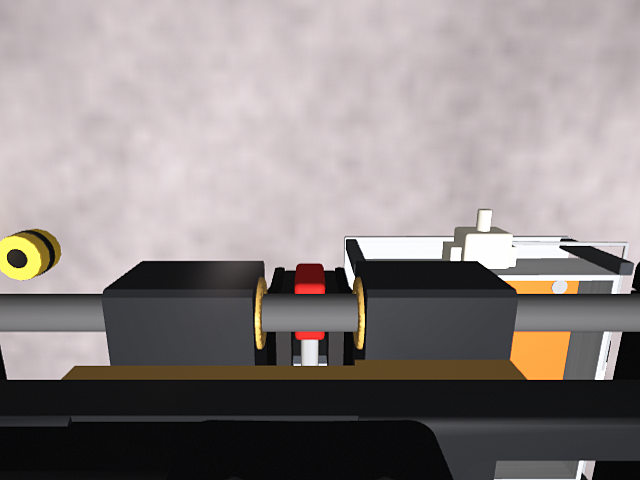

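View pics/s9.png

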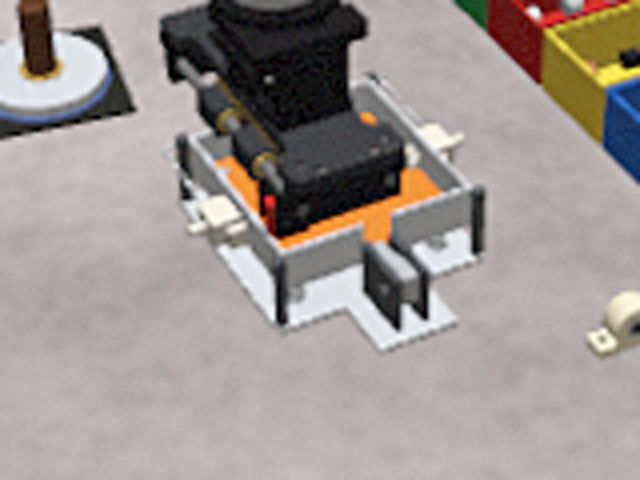

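The side crop shows the near lug's hole at crop (384,288), which is full-image (336,242), and the plate held down. The wrist view shows the pin held straight. I'll lower it to the clevis axis a little further back.

>>> send_rows --pt "0 0 0 -0.008 0.001 -0.02 0.005" --pt "0 0 0 -0.008 0.001 -0.04 0.005" --pt "0 0 0 -0.008 0.001 -0.06 0.005" --pt "0 0 0 -0.008 0.001 -0.075 0.005" --pt "0 0 0 -0.008 0.001 -0.082 0.005" --pt "0 0 0 -0.008 0.001 -0.0845 0.005" --pt "0 0 0 -0.008 0.001 -0.0845 0.005" --pt "0 0 0 -0.008 0.001 -0.0845 0.005" --pt "0 0 0 -0.008 0.001 -0.0845 0.005" --pt "0 0 0 -0.008 0.001 -0.0845 0.005"

```text
clock: 17.85
ee_pos: [0.5092, -0.0228, 0.0359]
orientation: [3.141, 0.001, -3.132]
wrist_force: [-0.1, 0.5, 0.2]
width: 0.0117
gripper_force: 40.0
```

Run:
```python
from h import *
np.set_printoptions(precision=4,suppress=True)
o=arm.observe();print(o["clock"],o["ee_pos"],o["orientation"],o["width"],o["wrist_force"])
c=capture("side");np.savez("side10.npz",**c)
S=cv2.resize(c["img"][200:275,270:370],(800,600),interpolation=2); cv2.imwrite("pics/s10.png",S[...,::-1])
o_=-c["R"].T@c["t"]
r=c["R"].T@np.linalg.solve(c["K"],[336,242,1]);print("hole",o_+r*(.5887-o_[0])/r[0])
for n,X in dict(tip=[.5667,-.0243,.0353],hole=[.5887,-.023,.035]).items():
    p=c["K"]@(c["R"]@np.array(X)+c["t"]);p=p[:2]/p[2];print(n,p,(p-[270,200])*8)
```

```text
17.85 [ 0.5092 -0.0228  0.0359] [ 3.1413  0.0014 -3.1315] 0.011689272943240734 [-0.1073  0.5387  0.2377]
hole [ 0.5887 -0.028   0.0367]
tip [328.0512 244.1856] [464.4098 353.4852]
hole [335.1129 241.3957] [520.9034 331.1652]
```

View pics/s10.png

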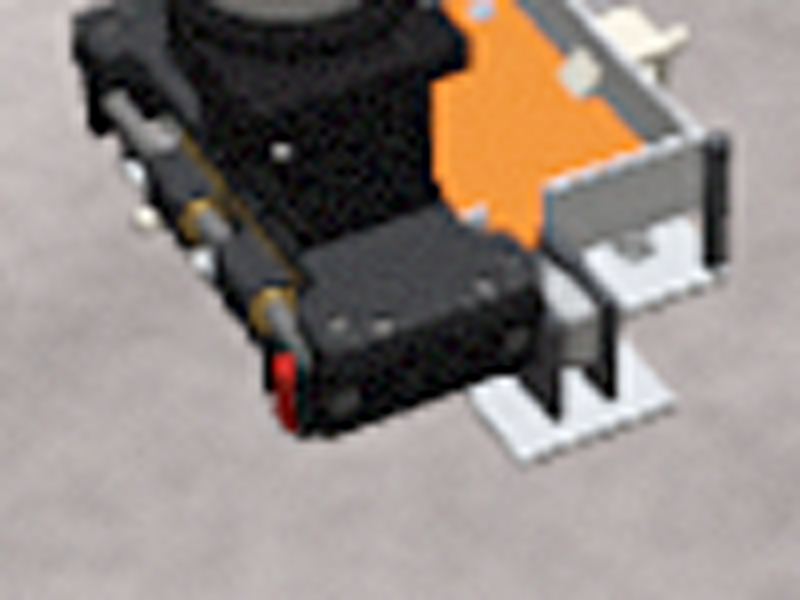

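The gripper hides the pin in this view, so I'll check the lugs' y in the earlier wrist frame instead.

Run:
```python
from h import *
np.set_printoptions(precision=4,suppress=True)
for f in("wrist4","wrist5","w7"):
    c=dict(np.load(f+".npz"));W=pts(c);H=hsv(c);v=H[...,2]
    m=(v<80)&(W[...,2]>.04)&(W[...,2]<.062)&(abs(W[...,0]-.602)<.03)&(W[...,1]>-.06)&(W[...,1]<.02)
    for a,ce,b in blobs(m,30):
        k=np.argwhere(b)[:,::-1].astype(float); r=np.array([ray(c,*p,.05)[:2] for p in k]); print(f,a,ce,r.min(0),r.max(0),np.nanmedian(W[b],0),cv2.minAreaRect(r.astype(np.float32)))
```

```text
wrist4 114 [177.1579 206.4825] [ 0.5883 -0.0373] [0.5899 0.005 ] [ 0.5901 -0.0176  0.0458] ((0.5889210104942322, -0.016199806705117226), (0.0015265617985278368, 0.04230885207653046), 0.6781055331230164)
wrist4 41 [185. 214.] [ 0.5948 -0.0257] [0.5952 0.0046] [ 0.5949 -0.0104  0.0503] ((0.5949898958206177, -0.010517064481973648), (5.8586010709404945e-08, 0.030316557735204697), 0.6776068210601807)
wrist4 32 [155.5312 218.5625] [ 0.5975 -0.0382] [ 0.6    -0.0274] [ 0.5977 -0.0315  0.056 ] ((0.598732590675354, -0.032779667526483536), (0.002325160661712289, 0.010854105465114117), 0.6774092316627502)
wrist4 71 [186.1549 218.5211] [ 0.5973 -0.0213] [0.6005 0.0098] [ 0.5975 -0.0116  0.056 ] ((0.5988015532493591, -0.005754975602030754), (0.0031021684408187866, 0.031041491776704788), 0.6776789426803589)
wrist5 141 [178.0071 211.2057] [ 0.5881 -0.037 ] [0.5901 0.0049] [ 0.59   -0.0167  0.0448] ((0.589074969291687, -0.016060244292020798), (0.0015171344857662916, 0.04196551442146301), 0.5970336198806763)
wrist5 203 [182.5419 237.1626] [ 0.5959 -0.0382] [0.6133 0.0085] [ 0.611  -0.0136  0.0453] ((0.6040515899658203, -0.015275372192263603), (0.015562563203275204, 0.046953897923231125), 3.543403148651123)
w7 38 [523.5263 242.2895] [ 0.5909 -0.0443] [ 0.5959 -0.038 ] [ 0.5935 -0.0384  0.0456] ((0.593368649482727, -0.041097111999988556), (0.006297978572547436, 0.004851802252233028), 88.28627014160156)
w7 31 [520.1613 252.6452] [ 0.5983 -0.0412] [ 0.6098 -0.0373] [ 0.6035 -0.0341  0.0426] ((0.604031503200531, -0.03938226401805878), (0.0038906626868993044, 0.011475908569991589), 88.9461441040039)
```

>>> send_rows --pt "0 0 0 0.006 0 0 0.005" --pt "0 0 0 0.012 0 0 0.005" --pt "0 0 0 0.017 0 0 0.005" --pt "0 0 0 0.022 0 0 0.005" --pt "0 0 0 0.026 0 0 0.005" --pt "0 0 0 0.029 0 0 0.005" --pt "0 0 0 0.032 0 0 0.005" --pt "0 0 0 0.032 0 0 0.005" --pt "0 0 0 0.032 0 0 0.005"

```text
clock: 18.65
ee_pos: [0.5405, -0.0229, 0.035]
orientation: [-3.141, -0.0, -3.131]
wrist_force: [-0.1, -0.9, -0.7]
width: 0.0118
gripper_force: 40.0
```

>>> send_rows --pt "0 0 0 0.005 0 0 0.005" --pt "0 0 0 0.01 0 0 0.005" --pt "0 0 0 0.015 0 0 0.005" --pt "0 0 0 0.02 0.0005 0 0.005" --pt "0 0 0 0.025 0.0005 0 0.005" --pt "0 0 0 0.028 0.0005 0 0.005" --pt "0 0 0 0.03 0.0005 0 0.005" --pt "0 0 0 0.03 0.0005 0 0.005"

```text
clock: 19.32
ee_pos: [0.5709, -0.0224, 0.035]
orientation: [-3.141, 0.0, -3.131]
wrist_force: [-0.0, -0.4, -0.1]
width: 0.0118
gripper_force: 40.0
```

Forces are still near zero, so the pin is sliding freely. I'll push until the shoulder makes contact.

>>> send_rows --pt "0 0 0 0.002 0 0 0.005" --pt "0 0 0 0.004 0 0 0.005" --pt "0 0 0 0.005 0 0 0.005" --pt "0 0 0 0.006 0 0 0.005" --pt "0 0 0 0.007 0 0 0.005" --pt "0 0 0 0.007 0 0 0.005"

```text
clock: 19.82
ee_pos: [0.5769, -0.0223, 0.0348]
orientation: [3.142, -0.001, -3.131]
wrist_force: [-3.1, 0.2, 1.2]
width: 0.012
gripper_force: 40.0
```

>>> send_rows --pt "0 0 0 0.001 0 0 0.005" --pt "0 0 0 0.001 0 0 0.005" --pt "0 0 0 0.001 0 0 0.005"

```text
clock: 20.07
ee_pos: [0.577, -0.0224, 0.0346]
orientation: [3.141, -0.003, -3.132]
wrist_force: [-6.7, 0.2, 3.3]
width: 0.0116
gripper_force: 40.0
```

>>> send_rows --pt "0 0 0 0 0 0 0.02" --pt "0 0 0 0 0 0 0.02" --pt "0 0 0 0 0 0 0.02" --pt "0 0 0 -0.001 0 0 0.02" --pt "0 0 0 -0.001 0 0.01 0.02" --pt "0 0 0 -0.001 0 0.03 0.02" --pt "0 0 0 -0.001 0 0.07 0.02" --pt "0 0 0 -0.001 0 0.11 0.02" --pt "0 0 0 -0.001 0 0.15 0.02" --pt "0 0 0 -0.001 0 0.16 0.02"

```text
clock: 20.9
ee_pos: [0.5809, -0.0226, 0.2029]
orientation: [3.14, 0.01, -3.132]
wrist_force: [0.2, 0.3, 0.1]
width: 0.02
gripper_force: 0.0
```

>>> send_rows --pt "0 0 0 0 -0.04 0 0.06" --pt "0 0 0 0 -0.08 0 0.06" --pt "0 0 0 0 -0.12 0 0.06" --pt "0 0 0 0 -0.16 0 0.06" --pt "0 0 0 0 -0.18 0 0.06" --pt "0 0 0 0 -0.18 0 0.06" --pt "0 0 0 0 -0.18 0 0.06" --pt "0 0 0 0 -0.18 0 0.06"

```text
clock: 21.57
ee_pos: [0.5781, -0.2014, 0.1955]
orientation: [3.141, 0.001, -3.131]
wrist_force: [0.0, 0.0, -0.1]
width: 0.0584
gripper_force: 0.0
```

```bash
cat > pk.py <<'E'
from h import *
import sys
np.set_printoptions(precision=4,suppress=True)
o=arm.observe();print(o["clock"],o["q"],o["ee_pos"],o["orientation"],o["width"])
for n in("top","wrist"):
    c=capture(n);W=pts(c);H=hsv(c); h,s,v=[H[...,i].astype(int) for i in range(3)]
    for a,ce,b in blobs((h>22)&(h<35)&(s>150)&(v>60)&(W[...,2]<.09)&(W[...,0]<.8)&(W[...,1]>-.45),40):
        k=cv2.convexHull(max(cv2.findContours((b&(abs(W[...,2]-np.nanpercentile(W[b][:,2],80))<.006)).astype(np.uint8),0,2)[0],key=len))
        z=.024 if np.nanpercentile(W[b][:,2],70)<.04 else .062
        r=np.array([ray(c,*p[0],z)[:2] for p in k],np.float32); print(n,a,ce,"circ",cv2.minEnclosingCircle(r),"z",np.nanpercentile(W[b][:,2],70))
    for a,ce,b in blobs(((h<6)|(h>172))&(s>150)&(v>60)&(W[...,2]<.08)&(W[...,2]>.01)&(abs(W[...,0]-.58)<.1)&(abs(W[...,1])<.25),15): print(n,"red",a,ce,np.nanmedian(W[b],0),np.nanpercentile(W[b],[3,97],axis=0))
    np.savez(n+"_pk.npz",**c)
E
python3 pk.py
python3 - <<'E'
from h import *
c=capture("side");S=cv2.resize(c["img"][190:270,280:386],(636,480),interpolation=2); cv2.imwrite("pics/s11.png",S[...,::-1])
E
```

```text
21.5667 [-0.2452  0.3053  0.6293  1.6257 -0.1872  1.2707  1.9993] [ 0.5781 -0.2014  0.1955] [ 3.1411  0.001  -3.1306] 0.0584237657237155
top 92 [439.9783 255.6196] circ ((0.5332911014556885, -0.33714359998703003), 0.015822626650333405) z 0.024356974021559636
top 91 [438.7582 297.6484] circ ((0.4182075262069702, -0.3215407431125641), 0.015451619401574135) z 0.02564232005382636
top red 42 [325.6429 245.1429] [ 0.5745 -0.0259  0.0537] [[ 0.5634 -0.033   0.0256]
 [ 0.5897 -0.0205  0.0594]]
wrist 479 [145.3048  14.6075] circ ((0.423429012298584, -0.32186973094940186), 0.015239506959915161) z 0.024841348057774763
wrist 247 [136.2429 163.5668] circ ((0.5368106961250305, -0.3374633193016052), 0.015697430819272995) z 0.024758541061200092
wrist 134 [155.0299 249.0746] circ ((0.6154661774635315, -0.32766202092170715), 0.015377496369183064) z 0.02455986147762787
wrist 45 [164.3556 253.6667] circ ((0.6160517930984497, -0.3276018500328064), 0.007664332631975412) z 0.025159802090412728
wrist red 685 [528.3971 220.2569] [ 0.5764 -0.0278  0.0534] [[ 0.5659 -0.0314  0.033 ]
 [ 0.5882 -0.021   0.0556]]
```

View pics/s11.png

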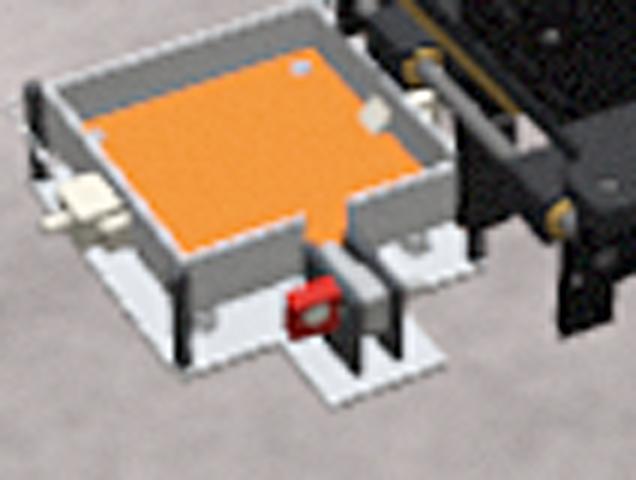

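The pin is fully home: the red block sits against the near lug at crop (315,308) and the plate is still latched. Now the pucks, starting with the one nearest the launcher.

>>> send_rows --pt "0 0 0 -0.03 -0.02 0 0.055" --pt "0 0 0 -0.0465 -0.0206 -0.03 0.055" --pt "0 0 0 -0.0465 -0.0206 -0.07 0.055" --pt "0 0 0 -0.0465 -0.0206 -0.11 0.055" --pt "0 0 0 -0.0465 -0.0206 -0.15 0.055" --pt "0 0 0 -0.0465 -0.0206 -0.18 0.055" --pt "0 0 0 -0.0465 -0.0206 -0.189 0.055" --pt "0 0 0 -0.0465 -0.0206 -0.19 0.055" --pt "0 0 0 -0.0465 -0.0206 -0.19 0.055" --pt "0 0 0 -0.0465 -0.0206 -0.19 0.055"

```text
clock: 22.55
ee_pos: [0.5327, -0.2233, 0.0072]
orientation: [-3.141, 0.003, -3.131]
wrist_force: [0.6, 0.1, 0.5]
width: 0.0549
gripper_force: 0.0
```

>>> send_rows --pt "0 0 0 0 0 0 0.02" --pt "0 0 0 0 0 0 0.02" --pt "0 0 0 0 0 0 0.02" --pt "0 0 0 0 0 0 0.02" --pt "0 0 0 0 0 0 0.02" --pt "0 0 0 0 0 0 0.02" --pt "0 0 0 0 0 0 0.02" --squeeze 30

```text
clock: 23.13
ee_pos: [0.5313, -0.223, 0.0055]
orientation: [3.142, 0.0, -3.131]
wrist_force: [-1.3, 1.1, 6.0]
width: 0.0313
gripper_force: 30.0
```

>>> send_rows --pt "0 0 0 0 0 0.03 0.02" --pt "0 0 0 0 0 0.07 0.02" --pt "0 0 0 0 0 0.11 0.02" --pt "0 0 0 0.01 0.037 0.125 0.02" --pt "0 0 0 0.02 0.074 0.125 0.02" --pt "0 0 0 0.03 0.111 0.125 0.02" --pt "0 0 0 0.04 0.148 0.125 0.02" --pt "0 0 0 0.05 0.185 0.125 0.02" --pt "0 0 0 0.06 0.222 0.125 0.02" --pt "0 0 0 0.07 0.259 0.125 0.02"

```text
clock: 23.97
ee_pos: [0.6011, 0.0379, 0.13]
orientation: [3.142, -0.0, -3.132]
wrist_force: [1.3, -1.6, -0.0]
width: 0.0314
gripper_force: 30.0
```

>>> send_rows --pt "0 0 0 0.01 0.037 0 0.02" --pt "0 0 0 0.0195 0.074 0 0.02" --pt "0 0 0 0.0195 0.074 0 0.02" --pt "0 0 0 0.0195 0.074 -0.02 0.02" --pt "0 0 0 0.0195 0.074 -0.04 0.02" --pt "0 0 0 0.0195 0.074 -0.05 0.02" --pt "0 0 0 0.0195 0.074 -0.05 0.02" --pt "0 0 0 0.0195 0.074 -0.05 0.02"

```text
clock: 24.63
ee_pos: [0.6203, 0.1096, 0.0799]
orientation: [-3.141, -0.001, -3.132]
wrist_force: [0.4, -0.4, -0.2]
width: 0.0312
gripper_force: 30.0
```

Run:
```python
from h import *
print({k:v for k,v in arm.observe().items() if k in("clock","ee_pos","wrist_force","width")})
c=capture("wrist");save(c,"w12")
```

```text
{'clock': 24.6333, 'ee_pos': array([0.62027511, 0.10959043, 0.07990106]), 'wrist_force': array([ 0.43525737, -0.44348392, -0.16073082]), 'width': 0.031199730292269516}
```

View pics/w12.png

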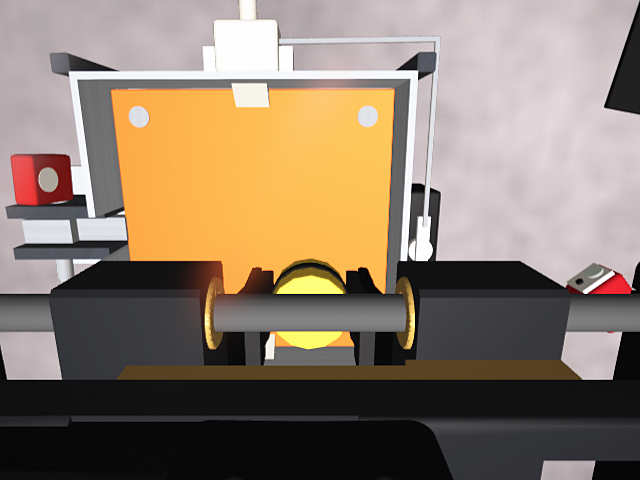

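The puck is held upright at (310,310) over the plate's far left. The pin shows through both lugs, with its tip at (65,268).

>>> send_rows --pt "0 0 0 0 0 -0.015 0.02" --pt "0 0 0 0 0 -0.028 0.02" --pt "0 0 0 0 0 -0.033 0.02" --pt "0 0 0 0 0 -0.036 0.02" --pt "0 0 0 0 0 -0.036 0.02" --pt "0 0 0 0 0 -0.036 0.02"

```text
clock: 25.18
ee_pos: [0.6209, 0.11, 0.0445]
orientation: [3.142, 0.001, -3.132]
wrist_force: [-0.7, -0.1, -0.4]
width: 0.0311
gripper_force: 30.0
```

Just above contact: release with a small opening, then rise and return toward the pucks.

>>> send_rows --pt "0 0 0 0 0 -0.0005 0.02" --pt "0 0 0 0 0 -0.0005 0.038" --pt "0 0 0 0 0 -0.0005 0.038" --pt "0 0 0 0 0 -0.0005 0.038" --pt "0 0 0 0 0 -0.0005 0.038" --pt "0 0 0 0 0 0.015 0.038" --pt "0 0 0 0 0 0.04 0.038" --pt "0 0 0 0 0 0.08 0.038" --pt "0 0 0 0 0 0.12 0.038" --pt "0 0 0 0 0 0.15 0.038"

```text
clock: 26.02
ee_pos: [0.6211, 0.1099, 0.1975]
orientation: [3.141, 0.002, -3.132]
wrist_force: [0.4, 1.3, 0.8]
width: 0.0383
gripper_force: 0.0
```

>>> send_rows --pt "0 0 0 0 -0.04 0 0.055" --pt "0 0 0 0 -0.08 0 0.055" --pt "0 0 0 0 -0.12 0 0.055" --pt "0 0 0 0 -0.16 0 0.055" --pt "0 0 0 0 -0.2 0 0.055" --pt "0 0 0 0 -0.24 0 0.055" --pt "0 0 0 0 -0.28 0 0.055" --pt "0 0 0 0 -0.32 0 0.055" --pt "0 0 0 0 -0.36 0 0.055" --pt "0 0 0 0 -0.36 0 0.055"

```text
clock: 26.85
ee_pos: [0.6173, -0.2606, 0.1944]
orientation: [-3.136, -0.001, 3.141]
wrist_force: [-2.0, -1.5, -0.1]
width: 0.055
gripper_force: 0.0
```

```bash
python3 pk.py
```

```text
26.85 [-0.1322  0.4392  0.6367  1.4749 -0.2591  1.3122  2.0951] [ 0.6173 -0.2606  0.1944] [-3.1361 -0.0008  3.1411] 0.0549548946967591
top 103 [274.8058 230.767 ] circ ((0.6211172342300415, 0.1103997454047203), 0.015830259770154953) z 0.06309809783226636
top 59 [441.678  256.3559] circ ((0.5342186689376831, -0.3381250202655792), 0.014666449278593063) z 0.025496496062789965
top 90 [438.7444 297.7111] circ ((0.4190010726451874, -0.3210403323173523), 0.015635179355740547) z 0.02544208903096081
top red 42 [325.619  245.0714] [ 0.574  -0.0259  0.0535] [[ 0.5636 -0.033   0.0274]
 [ 0.5889 -0.0205  0.0581]]
wrist 151 [216.6556 117.5629] circ ((0.5375204682350159, -0.33656421303749084), 0.01572052389383316) z 0.023876170076436623
wrist 64 [206.8125 114.3281] circ ((0.5371523499488831, -0.33743107318878174), 0.007547222077846527) z 0.024883735308282452
wrist 46 [227.5217 196.6522] circ ((0.6065361499786377, -0.3244518041610718), 0.01158625353127718) z 0.02369217615520942
wrist red 824 [610.9988 168.5109] [ 0.5778 -0.0282  0.0536] [[ 0.5669 -0.0308  0.0343]
 [ 0.589  -0.0197  0.0558]]
```

>>> send_rows --pt "0 0 0 -0.0075 -0.035 0 0.055" --pt "0 0 0 -0.0075 -0.065 -0.02 0.055" --pt "0 0 0 -0.0075 -0.077 -0.06 0.055" --pt "0 0 0 -0.0075 -0.077 -0.1 0.055" --pt "0 0 0 -0.0075 -0.077 -0.14 0.055" --pt "0 0 0 -0.0075 -0.077 -0.17 0.055" --pt "0 0 0 -0.0075 -0.077 -0.186 0.055" --pt "0 0 0 -0.0075 -0.077 -0.188 0.055" --pt "0 0 0 -0.0075 -0.077 -0.188 0.055" --pt "0 0 0 -0.0075 -0.077 -0.188 0.055"

```text
clock: 27.78
ee_pos: [0.6142, -0.3265, 0.0075]
orientation: [-3.141, 0.002, -3.13]
wrist_force: [0.6, -0.4, 0.8]
width: 0.0549
gripper_force: 0.0
```

>>> send_rows --pt "0 0 0 0 0 0 0.02" --pt "0 0 0 0 0 0 0.02" --pt "0 0 0 0 0 0 0.02" --pt "0 0 0 0 0 0 0.02" --pt "0 0 0 0 0 0 0.02" --pt "0 0 0 0 0 0 0.02" --pt "0 0 0 0 0 0 0.02"

```text
clock: 28.37
ee_pos: [0.6133, -0.327, 0.0066]
orientation: [-3.141, 0.001, -3.131]
wrist_force: [-1.6, 1.3, 5.5]
width: 0.0311
gripper_force: 30.0
```

>>> send_rows --pt "0 0 0 0 0 0.03 0.02" --pt "0 0 0 0 0 0.07 0.02" --pt "0 0 0 0 0 0.11 0.02" --pt "0 0 0 0 0.037 0.125 0.02" --pt "0 0 0 -0.005 0.074 0.125 0.02" --pt "0 0 0 -0.01 0.111 0.125 0.02" --pt "0 0 0 -0.015 0.148 0.125 0.02" --pt "0 0 0 -0.02 0.185 0.125 0.02" --pt "0 0 0 -0.025 0.222 0.125 0.02" --pt "0 0 0 -0.0325 0.259 0.125 0.02"

```text
clock: 29.2
ee_pos: [0.5801, -0.0661, 0.1309]
orientation: [-3.142, 0.0, -3.131]
wrist_force: [0.9, -0.1, 0.2]
width: 0.0314
gripper_force: 30.0
```

>>> send_rows --pt "0 0 0 0 0.037 0 0.02" --pt "0 0 0 0 0.074 0 0.02" --pt "0 0 0 0 0.111 0 0.02" --pt "0 0 0 0 0.148 0 0.02" --pt "0 0 0 0 0.178 0 0.02" --pt "0 0 0 0 0.178 0 0.02" --pt "0 0 0 0 0.178 -0.02 0.02" --pt "0 0 0 0 0.178 -0.04 0.02" --pt "0 0 0 0 0.178 -0.05 0.02" --pt "0 0 0 0 0.178 -0.05 0.02"

```text
clock: 30.03
ee_pos: [0.5788, 0.1093, 0.0786]
orientation: [-3.14, -0.004, -3.132]
wrist_force: [-0.5, -0.5, -0.5]
width: 0.0312
gripper_force: 30.0
```

>>> send_rows --pt "0 0 0 0 0 0 0.02" --pt "0 0 0 0 0 0 0.02" --pt "0 0 0 0 0 0 0.02"

```text
clock: 30.28
ee_pos: [0.5813, 0.11, 0.0822]
orientation: [3.141, 0.002, -3.132]
wrist_force: [0.1, -0.6, 0.4]
width: 0.0308
gripper_force: 30.0
```

>>> send_rows --pt "0 0 0 0 0 -0.015 0.02" --pt "0 0 0 0 0 -0.028 0.02" --pt "0 0 0 0 0 -0.033 0.02" --pt "0 0 0 0 0 -0.036 0.02" --pt "0 0 0 0 0 -0.036 0.02" --pt "0 0 0 0 0 -0.036 0.02"

```text
clock: 30.78
ee_pos: [0.5808, 0.11, 0.0453]
orientation: [-3.142, 0.0, -3.132]
wrist_force: [0.6, -0.1, -0.0]
width: 0.0312
gripper_force: 30.0
```

>>> send_rows --pt "0 0 0 0 0 -0.001 0.02" --pt "0 0 0 0 0 -0.001 0.038" --pt "0 0 0 0 0 -0.001 0.038" --pt "0 0 0 0 0 -0.001 0.038" --pt "0 0 0 0 0 -0.001 0.038" --pt "0 0 0 0 0 0.015 0.038" --pt "0 0 0 0 0 0.04 0.038" --pt "0 0 0 0 0 0.08 0.038" --pt "0 0 0 0 0 0.12 0.038" --pt "0 0 0 0 0 0.15 0.038"

```text
clock: 31.62
ee_pos: [0.5811, 0.1098, 0.1983]
orientation: [3.141, 0.002, -3.132]
wrist_force: [1.0, 0.4, 0.1]
width: 0.038
gripper_force: 0.0
```

>>> send_rows --pt "0 0 0 0 -0.04 0 0.055" --pt "0 0 0 0 -0.08 0 0.055" --pt "0 0 0 0 -0.12 0 0.055" --pt "0 0 0 0 -0.16 0 0.055" --pt "0 0 0 0 -0.2 0 0.055" --pt "0 0 0 0 -0.24 0 0.055" --pt "0 0 0 0 -0.28 0 0.055" --pt "0 0 0 0 -0.32 0 0.055" --pt "0 0 0 0 -0.36 0 0.055" --pt "0 0 0 0 -0.36 0 0.055"

```text
clock: 32.45
ee_pos: [0.5776, -0.26, 0.1955]
orientation: [-3.136, -0.0, 3.141]
wrist_force: [-1.1, -0.6, 1.0]
width: 0.0552
gripper_force: 0.0
```

```bash
python3 pk.py
```

```text
32.45 [-0.1925  0.3671  0.7017  1.5747 -0.2388  1.287   2.1137] [ 0.5776 -0.26    0.1955] [-3.1365 -0.0004  3.1415] 0.0552013023083297
top 103 [274.8058 230.767 ] circ ((0.6205945014953613, 0.10943880677223206), 0.01655568927526474) z 0.062352746684882034
top 104 [275.5192 244.875 ] circ ((0.5819729566574097, 0.1102907806634903), 0.015505155548453331) z 0.062484722414036416
top 90 [438.5889 297.7556] circ ((0.41901734471321106, -0.32090017199516296), 0.01576235331594944) z 0.02631852958922455
top red 42 [325.619  244.9524] [ 0.5749 -0.0259  0.0535] [[ 0.564  -0.033   0.0255]
 [ 0.5889 -0.0205  0.0594]]
wrist 358 [222.3408  13.0391] circ ((0.4229281544685364, -0.3199995160102844), 0.015494102612137794) z 0.02467553689505258
wrist 117 [220.9658 163.3419] circ ((0.5370274186134338, -0.3365125358104706), 0.015532273799180984) z 0.02362646921964747
wrist red 805 [599.8224 218.5602] [ 0.5766 -0.0283  0.0536] [[ 0.5663 -0.0309  0.0334]
 [ 0.5891 -0.0198  0.0558]]
```

>>> send_rows --pt "0 0 0 -0.02 -0.03 0 0.055" --pt "0 0 0 -0.04 -0.06 -0.01 0.055" --pt "0 0 0 -0.0465 -0.087 -0.04 0.055" --pt "0 0 0 -0.0465 -0.087 -0.08 0.055" --pt "0 0 0 -0.0465 -0.087 -0.12 0.055" --pt "0 0 0 -0.0465 -0.087 -0.16 0.055" --pt "0 0 0 -0.0465 -0.087 -0.185 0.055" --pt "0 0 0 -0.0465 -0.087 -0.188 0.055" --pt "0 0 0 -0.0465 -0.087 -0.188 0.055" --pt "0 0 0 -0.0465 -0.087 -0.188 0.055"

```text
clock: 33.38
ee_pos: [0.5353, -0.3368, 0.0087]
orientation: [-3.141, 0.002, -3.13]
wrist_force: [-0.0, 0.1, 0.1]
width: 0.0552
gripper_force: 0.0
```

>>> send_rows --pt "0 0 0 0 0 0 0.02" --pt "0 0 0 0 0 0 0.02" --pt "0 0 0 0 0 0 0.02" --pt "0 0 0 0 0 0 0.02" --pt "0 0 0 0 0 0 0.02" --pt "0 0 0 0 0 0 0.02" --pt "0 0 0 0 0 0 0.02"

```text
clock: 33.97
ee_pos: [0.5345, -0.3371, 0.0078]
orientation: [-3.141, 0.001, -3.131]
wrist_force: [-0.7, 1.1, 6.0]
width: 0.0313
gripper_force: 30.0
```

>>> send_rows --pt "0 0 0 0 0 0.03 0.02" --pt "0 0 0 0 0 0.07 0.02" --pt "0 0 0 0 0 0.11 0.02" --pt "0 0 0 0.01 0.037 0.123 0.02" --pt "0 0 0 0.02 0.074 0.123 0.02" --pt "0 0 0 0.03 0.111 0.123 0.02" --pt "0 0 0 0.04 0.148 0.123 0.02" --pt "0 0 0 0.05 0.185 0.123 0.02" --pt "0 0 0 0.06 0.222 0.123 0.02" --pt "0 0 0 0.07 0.259 0.123 0.02"

```text
clock: 34.8
ee_pos: [0.6041, -0.0761, 0.1302]
orientation: [3.141, 0.0, -3.132]
wrist_force: [1.0, -0.7, -0.4]
width: 0.031
gripper_force: 30.0
```

>>> send_rows --pt "0 0 0 0.008 0.037 0 0.02" --pt "0 0 0 0.0165 0.074 0 0.02" --pt "0 0 0 0.0165 0.111 0 0.02" --pt "0 0 0 0.0165 0.132 0 0.02" --pt "0 0 0 0.0165 0.132 0 0.02" --pt "0 0 0 0.0165 0.132 0 0.02" --pt "0 0 0 0.0165 0.132 -0.02 0.02" --pt "0 0 0 0.0165 0.132 -0.04 0.02" --pt "0 0 0 0.0165 0.132 -0.05 0.02" --pt "0 0 0 0.0165 0.132 -0.05 0.02"

```text
clock: 35.63
ee_pos: [0.6189, 0.0523, 0.0778]
orientation: [-3.14, -0.004, -3.133]
wrist_force: [-0.0, -0.1, 0.0]
width: 0.0312
gripper_force: 30.0
```

>>> send_rows --pt "0 0 0 0 0 0 0.02" --pt "0 0 0 0 0 0 0.02" --pt "0 0 0 0 0 0 0.02"

```text
clock: 35.88
ee_pos: [0.6213, 0.0537, 0.0813]
orientation: [3.141, 0.002, -3.132]
wrist_force: [-0.5, 0.4, 0.6]
width: 0.0315
gripper_force: 30.0
```

>>> send_rows --pt "0 0 0 0 0 -0.015 0.02" --pt "0 0 0 0 0 -0.026 0.02" --pt "0 0 0 0 0 -0.031 0.02" --pt "0 0 0 0 0 -0.0335 0.02" --pt "0 0 0 0 0 -0.0335 0.02" --pt "0 0 0 0 0 -0.0335 0.02"

```text
clock: 36.38
ee_pos: [0.6208, 0.054, 0.0469]
orientation: [-3.142, 0.0, -3.132]
wrist_force: [0.4, 0.4, -0.3]
width: 0.0313
gripper_force: 30.0
```

>>> send_rows --pt "0 0 0 0 0 -0.001 0.02" --pt "0 0 0 0 0 -0.001 0.038" --pt "0 0 0 0 0 -0.001 0.038" --pt "0 0 0 0 0 -0.001 0.038" --pt "0 0 0 0 0 -0.001 0.038" --pt "0 0 0 0 0 0.015 0.038" --pt "0 0 0 0 0 0.04 0.038" --pt "0 0 0 0 0 0.08 0.038" --pt "0 0 0 0 0 0.12 0.038" --pt "0 0 0 0 0 0.15 0.038"

```text
clock: 37.22
ee_pos: [0.6211, 0.0537, 0.1999]
orientation: [3.141, 0.002, -3.132]
wrist_force: [1.3, 0.8, -0.8]
width: 0.0377
gripper_force: 0.0
```

>>> send_rows --pt "0 0 0 -0.015 -0.037 0 0.055" --pt "0 0 0 -0.03 -0.074 0 0.055" --pt "0 0 0 -0.045 -0.111 0 0.055" --pt "0 0 0 -0.06 -0.148 0 0.055" --pt "0 0 0 -0.075 -0.185 0 0.055" --pt "0 0 0 -0.09 -0.222 0 0.055" --pt "0 0 0 -0.105 -0.259 0 0.055" --pt "0 0 0 -0.12 -0.29 0 0.055" --pt "0 0 0 -0.13 -0.3 0 0.055" --pt "0 0 0 -0.13 -0.3 0 0.055"

```text
clock: 38.05
ee_pos: [0.4877, -0.25, 0.1969]
orientation: [-3.141, 0.0, -3.138]
wrist_force: [-0.6, -0.1, 0.2]
width: 0.055
gripper_force: 0.0
```

```bash
python3 pk.py
```

```text
38.05 [-0.3132  0.1657  0.7923  1.7828 -0.1237  1.244   2.0862] [ 0.4877 -0.25    0.1969] [-3.141   0.     -3.1383] 0.05502530887680896
top 102 [274.8333 230.7157] circ ((0.6211475133895874, 0.11017850041389465), 0.015846354886889458) z 0.0629358271830603
top 101 [295.505  229.7525] circ ((0.6214128136634827, 0.05372840538620949), 0.01570878177881241) z 0.06290387185891465
top 103 [275.5146 244.9029] circ ((0.581509530544281, 0.10950637608766556), 0.016081372275948524) z 0.06279674627217048
top red 43 [325.5581 244.907 ] [ 0.5759 -0.0259  0.0528] [[ 0.5641 -0.0329  0.0287]
 [ 0.589  -0.0193  0.059 ]]
wrist 98 [225.398  126.6122] circ ((0.42156076431274414, -0.3202580511569977), 0.0156408678740263) z 0.024229384515630517
wrist 48 [210.0833 142.9583] circ ((0.4269711375236511, -0.3256959319114685), 0.012868733145296574) z 0.024650402956632924
```

>>> send_rows --pt "0 0 0 -0.025 -0.025 0 0.055" --pt "0 0 0 -0.05 -0.05 -0.01 0.055" --pt "0 0 0 -0.0715 -0.075 -0.03 0.055" --pt "0 0 0 -0.0715 -0.075 -0.07 0.055" --pt "0 0 0 -0.0715 -0.075 -0.11 0.055" --pt "0 0 0 -0.0715 -0.075 -0.15 0.055" --pt "0 0 0 -0.0715 -0.075 -0.18 0.055" --pt "0 0 0 -0.0715 -0.075 -0.189 0.055" --pt "0 0 0 -0.0715 -0.075 -0.189 0.055" --pt "0 0 0 -0.0715 -0.075 -0.189 0.055"

```text
clock: 38.98
ee_pos: [0.4201, -0.3207, 0.0084]
orientation: [-3.141, 0.0, -3.13]
wrist_force: [0.2, -0.4, 1.0]
width: 0.0549
gripper_force: 0.0
```

>>> send_rows --pt "0 0 0 0 0 0 0.02" --pt "0 0 0 0 0 0 0.02" --pt "0 0 0 0 0 0 0.02" --pt "0 0 0 0 0 0 0.02" --pt "0 0 0 0 0 0 0.02" --pt "0 0 0 0 0 0 0.02" --pt "0 0 0 0 0 0 0.02"

```text
clock: 39.57
ee_pos: [0.4196, -0.3211, 0.0083]
orientation: [-3.142, 0.001, -3.131]
wrist_force: [-1.3, 1.7, 7.9]
width: 0.0313
gripper_force: 30.0
```

>>> send_rows --pt "0 0 0 0 0 0.03 0.02" --pt "0 0 0 0 0 0.07 0.02" --pt "0 0 0 0 0 0.11 0.02" --pt "0 0 0 0.015 0.035 0.123 0.02" --pt "0 0 0 0.03 0.07 0.123 0.02" --pt "0 0 0 0.045 0.105 0.123 0.02" --pt "0 0 0 0.06 0.14 0.123 0.02" --pt "0 0 0 0.075 0.175 0.123 0.02" --pt "0 0 0 0.09 0.21 0.123 0.02" --pt "0 0 0 0.105 0.245 0.123 0.02"

```text
clock: 40.4
ee_pos: [0.5244, -0.0741, 0.1309]
orientation: [3.141, 0.001, -3.132]
wrist_force: [1.0, -0.7, -0.4]
width: 0.0316
gripper_force: 30.0
```

>>> send_rows --pt "0 0 0 0.015 0.035 0 0.02" --pt "0 0 0 0.03 0.07 0 0.02" --pt "0 0 0 0.045 0.105 0 0.02" --pt "0 0 0 0.0563 0.13 0 0.02" --pt "0 0 0 0.0563 0.13 0 0.02" --pt "0 0 0 0.0563 0.13 0 0.02" --pt "0 0 0 0.0563 0.13 -0.02 0.02" --pt "0 0 0 0.0563 0.13 -0.04 0.02" --pt "0 0 0 0.0563 0.13 -0.05 0.02" --pt "0 0 0 0.0563 0.13 -0.05 0.02"

```text
clock: 41.23
ee_pos: [0.5785, 0.0525, 0.0785]
orientation: [-3.14, -0.004, -3.133]
wrist_force: [-0.4, -0.1, -0.2]
width: 0.0311
gripper_force: 30.0
```

>>> send_rows --pt "0 0 0 0 0 0 0.02" --pt "0 0 0 0 0 0 0.02" --pt "0 0 0 0 0 0 0.02"

```text
clock: 41.48
ee_pos: [0.5811, 0.0538, 0.0817]
orientation: [3.141, 0.002, -3.132]
wrist_force: [-0.7, -0.3, 0.2]
width: 0.0309
gripper_force: 30.0
```

>>> send_rows --pt "0 0 0 0 0 -0.015 0.02" --pt "0 0 0 0 0 -0.026 0.02" --pt "0 0 0 0 0 -0.031 0.02" --pt "0 0 0 0 0 -0.0335 0.02" --pt "0 0 0 0 0 -0.0335 0.02" --pt "0 0 0 0 0 -0.0335 0.02"

```text
clock: 41.98
ee_pos: [0.5805, 0.054, 0.0473]
orientation: [-3.141, 0.0, -3.131]
wrist_force: [0.8, -0.7, -0.4]
width: 0.0311
gripper_force: 30.0
```

>>> send_rows --pt "0 0 0 0 0 -0.001 0.02" --pt "0 0 0 0 0 -0.001 0.038" --pt "0 0 0 0 0 -0.001 0.038" --pt "0 0 0 0 0 -0.001 0.038" --pt "0 0 0 0 0 -0.001 0.038" --pt "0 0 0 0 0 0.015 0.038" --pt "0 0 0 0 0 0.04 0.038" --pt "0 0 0 0 0 0.08 0.038" --pt "0 0 0 0 0 0.12 0.038" --pt "0 0 0 0 0 0.15 0.038"

```text
clock: 42.82
ee_pos: [0.5808, 0.0537, 0.2003]
orientation: [3.141, 0.002, -3.132]
wrist_force: [0.4, -0.5, 0.3]
width: 0.0382
gripper_force: 0.0
```

>>> send_rows --pt "0 0 0 -0.01 -0.035 0 0.038" --pt "0 0 0 -0.02 -0.07 0 0.038" --pt "0 0 0 -0.03 -0.105 0 0.038" --pt "0 0 0 -0.04 -0.14 0 0.038" --pt "0 0 0 -0.05 -0.175 0 0.038" --pt "0 0 0 -0.06 -0.21 0 0.038" --pt "0 0 0 -0.07 -0.245 0 0.038" --pt "0 0 0 -0.07 -0.25 0 0.038" --pt "0 0 0 -0.07 -0.25 0 0.038" --pt "0 0 0 -0.07 -0.25 0 0.038"

```text
clock: 43.65
ee_pos: [0.5104, -0.1957, 0.1971]
orientation: [3.141, 0.0, -3.132]
wrist_force: [-0.6, -0.2, -0.6]
width: 0.038
gripper_force: 0.0
```

```bash
python3 pk.py
python3 - <<'E'
from h import *
a=capture("top")["img"][200:320,130:350];b=capture("side")["img"][140:290,220:430]
cv2.imwrite("pics/fin.png",np.vstack([cv2.resize(a,(550,300)),cv2.resize(b,(550,300))])[...,::-1])
E
```

```text
43.65 [-0.4235  0.1621  0.7941  1.7856 -0.1223  1.2441  1.9836] [ 0.5104 -0.1957  0.1971] [ 3.1412  0.0001 -3.1322] 0.038001236473000986
top 103 [274.8058 230.767 ] circ ((0.6210083961486816, 0.1104063093662262), 0.015935618430376053) z 0.06250029691461437
top 100 [295.5  229.69] circ ((0.6208311915397644, 0.053939104080200195), 0.015781402587890625) z 0.0629329904334303
top 103 [275.5049 244.8155] circ ((0.5816463232040405, 0.1096014529466629), 0.015930384397506714) z 0.06257986046639194
top 95 [296.3263 244.3684] circ ((0.5798697471618652, 0.05382714420557022), 0.015971679240465164) z 0.06237709424059725
top red 43 [325.5581 244.907 ] [ 0.5741 -0.026   0.0528] [[ 0.5642 -0.0329  0.0296]
 [ 0.5885 -0.0194  0.0575]]
wrist 640 [602.7859 357.7719] circ ((0.6231819987297058, 0.0548575334250927), 0.016328176483511925) z 0.06284110246640764
```

View pics/fin.png

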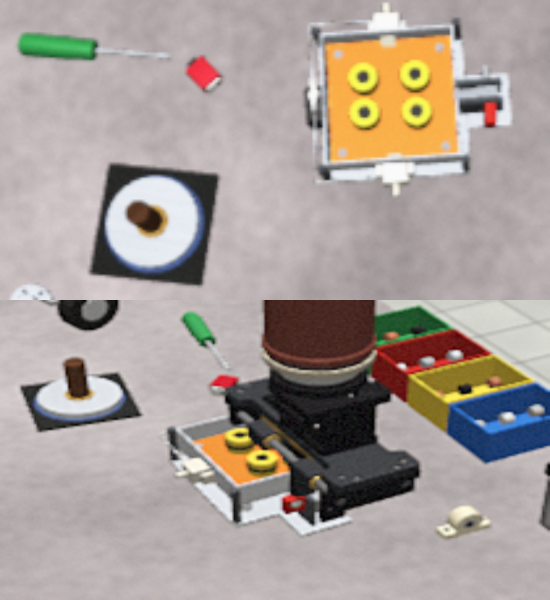

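All four pucks lie flat on the plate, the pin is home with its tip showing beyond the far lug, and the tamper stands centred on its mat.

```bash
python3 -c "
from station import arm; print(arm.job_done())"
```

```text
the job is handed in; nothing more can be done
None
```

I handed the job in: the plate is latched level, the red pin is fully home, all four yellow pucks found lie flat side by side on the plate, and the tamper stands upright in the middle of its mat.

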